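Load a driver module under the hold-down clip of a board holder

TASK

Load the driver module into the board holder: lift the spring hold-down clip by its ball knob until it stays up by itself, slide the module flat along the guides beneath it, contact edge first, until it just meets the end stop, then lower the clip onto the module so that it holds it down. The stop is only finger-tight and set somewhere along its slot, so find it by feel and do not force the module or shift the stop. Hold on to the clip all the way down so that it does not snap onto the board, do not bear down hard on it, and leave the tools lying around where they are.

Things in the scene. Friction and masses are not known exactly. Their poses are not given: they have to be found in the camera images.
- holder: Board holder, fixed: dark plate 212 x 84 mm, top 12 mm above the table; origin at the table under its middle (x -108 to +104). The module slides in along +x. Front part (x -108 to 3): bare apron to set the module on. Hinge cheeks of the clip at x 67 to 98, y +-33, 44 mm high. The module must not be rammed against the holder (60 N).
- guide_mouth (a point): On the plate's top, middle of the mouth of the two guide rails (holder x 4, y 0, z 12 mm; axes as the holder's). Rails: x 4 to 66, inner faces at y +-23 (46 mm apart), flared over their first 12 mm to about 50 mm apart, 9 mm high. From x = 16 a 3.5 mm lip overhangs each rail, 4.8 mm above the plate.
- leaf_crest (a point): Crest of a bowed steel spring leaf in the +y rail (holder x 30, y 21, z 14.5 mm; leaf from x 15 to 45). It presses the board against the other rail: the board meets a resistance of 2 to 8 N as its edge passes the leaf, then 1 to 4 N of drag. This is not the stop.
- stop_range (a point): Fixed mark on the holder (x 55, y 0, z 18 mm), NOT on the stop: middle of the range of the end stop, a steel block 24 mm wide, 12 mm high, with a brass thumbscrew. Its face lies anywhere from 13 mm before (x 42) to 13 mm beyond this mark (x 68), different every time and not measured. Only finger-tight: it slips if pushed with more than about 5.5 N.
- hinge (a point): Middle of the clip's hinge pin, fixed on the holder at x 79, y 0, z 38 mm. The pin lies along the holder's y axis.
- clip (a joint): Angle of the hold-down clip (rad): 0 down on nothing (the start), about 0.02 resting on the module, 1.3 fully up, end of travel. Over-centre springs pull it down below about 0.65 and hold it up above; moving the knob takes 4 to 6 N. Let go in between, it snaps at 5 rad/s or more; it must not swing down faster than 3 rad/s nor be pressed on the module with more than 15 N.
- knob (a point): Centre of the clip's black ball knob, 19 mm across, on an 8 mm neck. Clip down: 51 mm before the hinge pin (-x) and 25 mm above it. It circles about the pin, up and over to +x (at 1.3 rad 10 mm behind, 56 mm above it). The flat arm (22 mm wide) is 25 mm below the ball, the 12 mm rubber bumper under its end. Pinch along the holder's y, fingers down; the ball turns between the fingers.
- module: Driver module, loose, 70 to 120 g: green circuit board 110 x 44 x 3 mm; origin at the middle of its underside. +x end: bare contact edge with gold pads, goes in first; tail (-x): finned aluminium heat sink 40 x 40 x 20 mm. The middle strip under the clip is bare; chips 1.4 mm high beside it. Starts on the table, heat sink up.
- sink_top (a point): Middle of the heat sink's top, at module x -31, y 0, z 23 mm. The sink (40 mm wide, from 3 to 23 mm above the module's underside) is the place to grip, across the module's y axis.
- nose (a point): Middle of the module's contact edge, at module x 55, y 0, z 1.5 mm.
- pc_case: Black computer case with a red top, fixed, 233 mm high, 291 x 365 mm (x, y), turned 0.19 rad; origin under its middle. Its near left corner stands at about world (0.50, -0.10) and its front runs back to (0.57, -0.46), so the straight way from the holder to the module crosses it: go above it or round in front.
- tip_cleaner: Black pot of brass wool, 47 mm wide, 38 mm high, loose, a bystander; origin under its middle.
- flux_tin: Round white flux tin, 54 mm wide, 19 mm high, loose, a bystander; origin under its middle.
- tweezers_steel: Steel tweezers, 110 x 15 x 8 mm along their y axis, loose, a bystander; origin under the middle.

How it is judged:
By the outcome, as a careful person would: the job done as asked, in the order asked, and still so for the second after the job is handed in, with the robot touching nothing.
It also fails if it takes over 72 s, if anything falls off the work surface, if the arm or the gripper's body presses on something with over 40 N, if the wrist force passes 120 N, or if a joint passes its speed limit or range.

ROBOT

A 7-joint arm with a two-finger parallel gripper is mounted at the origin on a cart in front of the work surface, level with it; the furniture and walls round the work are solid. World frame = base frame: x ahead of the robot, y to its left, z up, the work surface at z = 0. Lengths are in m, angles in rad, forces in N, time in s.
With the tool pointing down it reaches from about 0.425 to 0.925 m from the base axis. Payload 6.8 kg.
Tool frame: the origin (TCP) lies between the finger pads; the fingertips stand 11 mm ahead of it and the grasp point (between the pads) lies 8 mm behind it; z points along the fingers, y is the line along which they close (so a half turn about z gives the same grasp; the last joint's range is limited). The gripper opens to 85 mm and grips with 20 to 120 N. Pads are 22 mm wide; open, the fingers measure 114 mm over their backs; the gripper's body (76 mm by 85 mm) begins 54 mm behind the grasp point. The pads swing forward as they close: fully open they stand 13 mm farther back than shut.
Start: joints at [-0.811, 0.477, 0.022, 1.555, -0.011, 1.109, -0.083], TCP at [0.515, 0.436, 0.242] pointing down, gripper open.
Joint ranges: [-2.96, 2.96], [-0.34, 2.1], [-1.41, 1.46], [0.24, 2.44], [-1.37, 4.51], [0.17, 1.92], [-2.96, 2.96]. Speed limits (rad/s): [2.39, 2.39, 3.14, 3.14, 3.14, 3.14, 3.14].

INTERFACE

Orientations are given as a rotation vector (axis times angle).
In Python, from bench import r gives the robot as it stands.
- The arm moves only by the tool send_rows, never from a script. Its argument "deltas" is a list of rows, each an object of numbers: "dx", "dy", "dz": the shift along the world's x, y, z in mm; "rx", "ry", "rz": the turn, a rotation vector about the world's x, y, z in degrees. A call has 1 to 5 rows; each row is the pose to reach, as a shift and turn from the pose commanded when the call began; what a row does not reach only later rows make up. A row lasts 1/12 s, in which the tool goes at most 41.7 mm and 7.16 degrees, less where a joint would pass 70% of its speed; a pose out of reach is approached as far as the arm can. A call with a gripper value outside its range is refused whole. "jaw" is the finger opening in mm, from 0 to 85.4, set as the call begins (left out, the last holds). The fingers move at their own pace and stop on an object; "newtons" is the grip in N (left out, the last holds). Time passes only in rows, so rows that repeat a pose let the fingers close. It gives the time, the measured TCP pose, the force, the opening and the grip force at its end, in the units of the state.
- r.get_obs(): the state, without advancing time (a new reading comes with each control period).
- r.grab_frame(name): name is "side" or "top"; returns a dict with "frame" (400x640x3 uint8, blue, green, red), "z_map" (400x640 float32, m along the optical axis (not along the pixel's ray), 0 where there is no reading), "vertical_fov" (degrees; the focal length in pixels is half the picture's height over the tangent of half this angle, whatever the lens; pixels are square), "cx", "cy" (the principal point, pixels), "xyz" and "orientation" of the camera in the world. Camera axes: x right, y down, z forward; pixel columns grow to the right and rows downward; lengths in m; the calibration is good to about 2 mm. A picture is of the moment at which its call begins.
- r.hand_in(): hands the job in; it is judged then, once.
The state is a dict: "clock": time; "joints": joint angles; "qvel": joint speeds; "tau": joint torques, N m; "tcp_pos": TCP position; "orientation": TCP orientation; "contact_force": force on the tool from outside, world axes, zero at the start; "moment": the same for the moment, N m; "grip_width": finger opening in m; "gripper_force": force on a finger pad.
Only numpy, scipy, OpenCV 4.12 (cv2) and the standard library are available. Lean on these libraries where they do the work, as an engineer would, in place of code of your own. Each camera call takes 0.05 s, during which the arm holds its last target. There are 200 camera calls.

## Working session

There is one attempt and no reset: what is moved stays moved. The work goes in short steps, Python scripts to look and compute and a tool call to move; the robot and the scene stay as the last step left them, time stands still between calls to the robot, and variables do not carry over. Pictures are saved under pics/ and viewed, at most 10 in all, crops included, and the job is handed in when it is done.

Besides the shell and the picture viewer there is one more tool, called after "Call:" by a JSON object that holds its "method" and its "body", one argument or row to a line. send_rows: Moves the arm, as the interface text tells. Its arguments: {"type":"object","properties":{"deltas":{"type":"array","items":{"type":"object","properties":{"dx":{"type":"number"},"dy":{"type":"number"},"dz":{"type":"number"},"rx":{"type":"number"},"ry":{"type":"number"},"rz":{"type":"number"}}}},"jaw":{"type":"number"},"newtons":{"type":"number"}},"required":["deltas"]}

```bash
ls; mkdir -p pics; cat > h.py <<'E'
import numpy as np, cv2, pickle
from scipy.spatial.transform import Rotation as R
from bench import r
def grab(n,fn=None):
    f=r.grab_frame(n); pickle.dump(f,open(f'{n}.pkl','wb'))
    if fn: cv2.imwrite('pics/'+fn,f['frame'])
    return f
def load(n): return pickle.load(open(f'{n}.pkl','rb'))
def rot(f):
    o=np.array(f['orientation'],float)
    return R.from_rotvec(o).as_matrix() if o.size==3 else o.reshape(3,3)
def world(f,u,v,z=None):
    F=200/np.tan(np.radians(f['vertical_fov'])/2)
    d=np.array([(u-f['cx'])/F,(v-f['cy'])/F,1]); D=rot(f)@d; p=np.array(f['xyz'])
    if z is None:
        s=np.median(f['z_map'][int(v)-1:int(v)+2,int(u)-1:int(u)+2])
    else: s=(z-p[2])/D[2]
    return p+s*D
def proj(f,P):
    F=200/np.tan(np.radians(f['vertical_fov'])/2)
    c=rot(f).T@(np.array(P)-f['xyz']); return c[0]/c[2]*F+f['cx'],c[1]/c[2]*F+f['cy']
E
python3 - <<'E'
from h import *
for n in('top','side'):
    f=grab(n,n+'0.png'); print(n,f['xyz'],f['orientation'],f['vertical_fov'],f['cx'],f['cy'])
print(r.get_obs())
E
```

```text
pics
top [ 0.47244715 -0.03231721  0.93209396] [-2.18797624  2.20993758 -0.04984024] 56.446405648516404 315.44982342161137 197.49934247496947
side [0.95338471 0.32432331 0.79052373] [-1.1811659  -2.47259093  0.85172756] 45.37124737111377 324.34524192076367 201.08958436590166
{'clock': 0.1, 'joints': array([-0.81111707,  0.47774169,  0.02235575,  1.55633109, -0.01150722,
        1.10931134, -0.08308676]), 'qvel': array([-0.00071912, -0.00225385, -0.00055151, -0.00072595,  0.00086559,
        0.0008397 , -0.00188345]), 'tau': array([ 5.11459322e-03, -5.97759211e+01,  1.61403548e+00, -2.81952149e+01,
        1.28500783e-02,  5.11736187e-03, -4.80341740e-06]), 'tcp_pos': array([0.5145747 , 0.43606099, 0.24141599]), 'orientation': array([-1.32046163e+00, -2.84996298e+00,  2.44363025e-03]), 'contact_force': array([-0.36278498,  0.63978192,  0.08347074]), 'moment': array([ 0.03414874, -0.00129811,  0.01663792]), 'gripper_force': 0.0, 'grip_width': 0.08556839162275091}
```

View pics/top0.png

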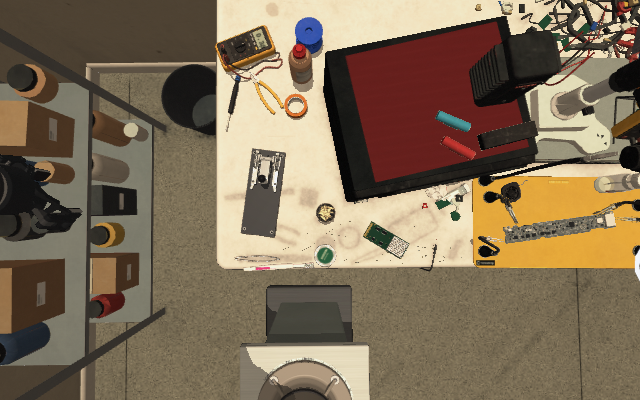

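View pics/side0.png

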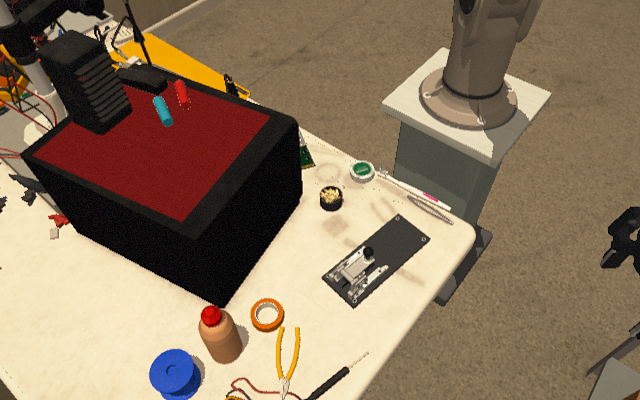

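```bash
python3 - <<'E'
from h import *
f=load('top')['frame'];s=load('side')['frame']
a=cv2.resize(f[140:275,225:425],None,fx=4,fy=4,interpolation=cv2.INTER_CUBIC)
cv2.imwrite('pics/topc.png',a)
cv2.imwrite('pics/sidec.png',cv2.resize(s[130:320,290:470],None,fx=3,fy=3,interpolation=cv2.INTER_CUBIC))
E
```

```text
(no output)
```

View pics/topc.png

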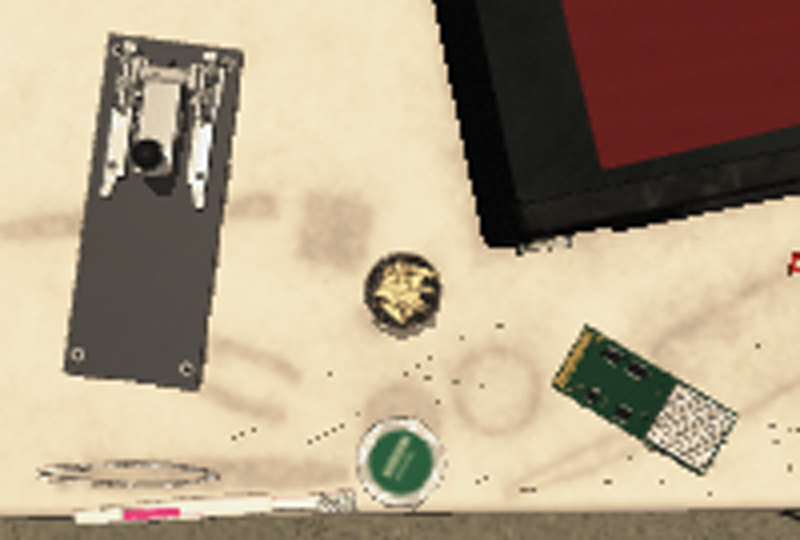

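View pics/sidec.png

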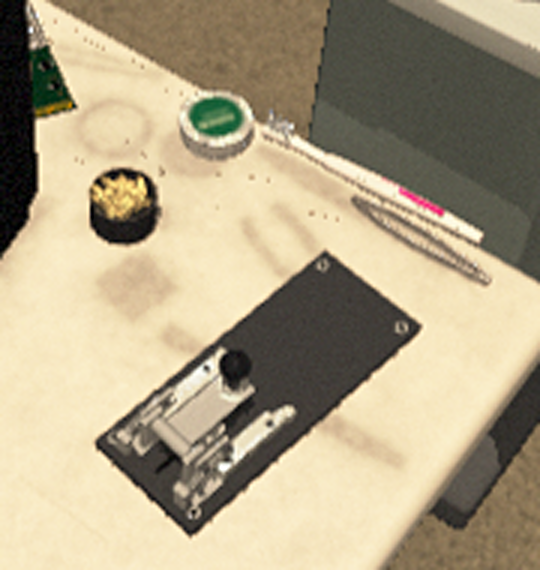

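```bash
python3 - <<'E'
from h import *
f=load('top');g=load('side')
W=lambda c,z:world(f,(c[0]+.5)/4-.5+225,(c[1]+.5)/4-.5+140,z)
V=lambda c,z:world(g,(c[0]+.5)/3-.5+290,(c[1]+.5)/3-.5+130,z)
np.set_printoptions(precision=4,suppress=True)
P=[W(c,.012) for c in[(110,33),(243,50),(200,390),(65,373)]]
print('plate top',np.array(P)); d=P[0]+P[1]-P[2]-P[3]; print('yaw',np.degrees(np.arctan2(d[1],d[0])),np.linalg.norm(d)/2,'mid',sum(P)/4)
Q=[V(c,.012) for c in[(192,533),(97,441),(325,252),(420,327)]]
print('plate side',np.array(Q)); d=Q[0]+Q[1]-Q[2]-Q[3]; print('yaw',np.degrees(np.arctan2(d[1],d[0])),np.linalg.norm(d)/2,'mid',sum(Q)/4)
print('knob',W((148,153),.063), V((235,363),.063))
B=[W((588,325),.003),W((553,385),.003)]; S=[W((738,415),.023),W((703,475),.023)]
S2=[W((685,377),.023),W((648,437),.023)]
print('mod',B,S,S2); n=(B[0]+B[1])/2;s=(S[0]+S[1])/2; d=n-s; print('myaw',np.degrees(np.arctan2(d[1],d[0])),np.linalg.norm(d[:2]),'sinkmid',(sum(S)+sum(S2))/4)
print('pot',W((402,290),.038),'tin',W((400,462),.019))
R0=R.from_rotvec(r.get_obs()['orientation']).as_matrix();print(R0)
E
```

```text
plate top [[0.6388 0.1232 0.012 ]
 [0.6273 0.0406 0.012 ]
 [0.4172 0.0684 0.012 ]
 [0.4284 0.1514 0.012 ]]
yaw -7.58018545299035 0.21213657099358815 mid [0.5279 0.0959 0.012 ]
plate side [[0.64   0.1276 0.012 ]
 [0.6278 0.0459 0.012 ]
 [0.421  0.0746 0.012 ]
 [0.4329 0.1558 0.012 ]]
yaw -7.830509837590809 0.20890170109636644 mid [0.5304 0.101  0.012 ]
knob [0.5587 0.0926 0.063 ] [0.5575 0.0949 0.063 ]
mod [array([ 0.4545, -0.1722,  0.003 ]), array([ 0.4175, -0.1498,  0.003 ])] [array([ 0.3994, -0.2594,  0.023 ]), array([ 0.3634, -0.2374,  0.023 ])] [array([ 0.4227, -0.2276,  0.023 ]), array([ 0.3867, -0.2045,  0.023 ])]
myaw 58.003133596177214 0.10299047560120664 sinkmid [ 0.3931 -0.2322  0.023 ]
pot [ 0.4772 -0.0558  0.038 ] tin [ 0.3727 -0.0539  0.019 ]
[[-0.6465  0.7629 -0.0012]
 [ 0.7629  0.6465 -0.0012]
 [-0.0001 -0.0017 -1.    ]]
```

Call:
{"method": "send_rows", "body": {
  "deltas": [
    {"dx": 5,"dy": -38,"dz": -5,"rz": 7},
    {"dx": 10,"dy": -76,"dz": -10,"rz": 14},
    {"dx": 15,"dy": -114,"dz": -15,"rz": 21},
    {"dx": 20,"dy": -152,"dz": -20,"rz": 28},
    {"dx": 25,"dy": -190,"dz": -25,"rz": 35}
  ],
  "jaw": 45
}}

```text
$.deltas[0]: bad value
```

Call:
{"method": "send_rows", "body": {
  "deltas": [
    {"dx": 5,"dy": -38,"dz": -10,"rz": 7},
    {"dx": 10,"dy": -76,"dz": -25,"rz": 7},
    {"dx": 15,"dy": -114,"dz": -45,"rz": 7},
    {"dx": 19,"dy": -152,"dz": -75,"rz": 7},
    {"dx": 19,"dy": -152,"dz": -85,"rz": 7}
  ]
}}

```text
$.deltas[0]: bad value
```

```bash
python3 - <<'E'
from h import *
np.set_printoptions(precision=4,suppress=True)
f=grab('side');o=r.get_obs();print(o['clock'],o['tcp_pos'],o['joints'],R.from_rotvec(o['orientation']).as_matrix(),o['contact_force'],o['grip_width'])
cv2.imwrite('pics/s1.png',cv2.resize(f['frame'][170:330,270:470],None,fx=4,fy=3.75,interpolation=cv2.INTER_CUBIC))
E
```

```text
0.15 [0.5146 0.4361 0.2416] [-0.8111  0.4776  0.0224  1.5562 -0.0115  1.1093 -0.0831] [[-0.6465  0.7629 -0.001 ]
 [ 0.7629  0.6465 -0.001 ]
 [-0.0001 -0.0014 -1.    ]] [ 0.0008 -0.343  -1.0909] 0.08542021135938954
```

View pics/s1.png

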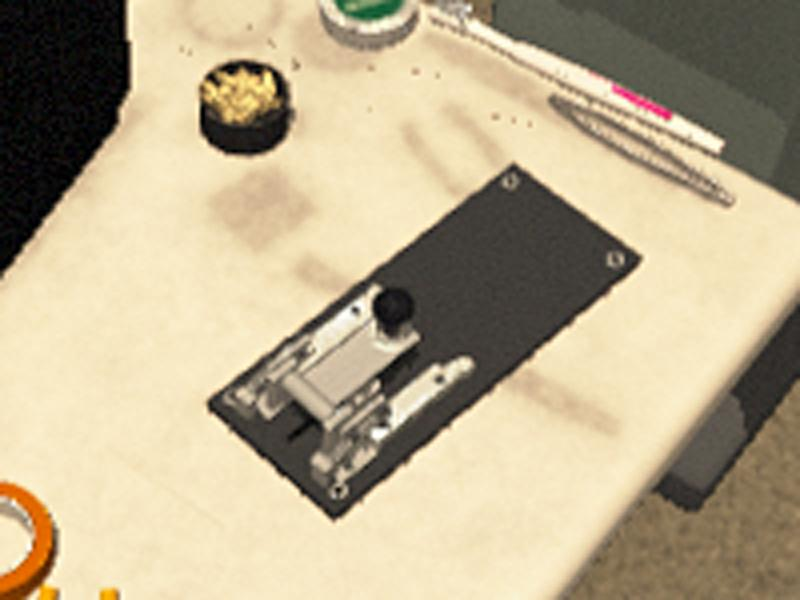

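Call:
{"method": "send_rows", "body": {
  "deltas": [
    {"dx": 5,"dy": -38,"dz": -5,"rx": 0,"ry": 0,"rz": 7},
    {"dx": 10,"dy": -76,"dz": -10,"rx": 0,"ry": 0,"rz": 14},
    {"dx": 15,"dy": -114,"dz": -15,"rx": 0,"ry": 0,"rz": 21},
    {"dx": 20,"dy": -152,"dz": -20,"rx": 0,"ry": 0,"rz": 28},
    {"dx": 25,"dy": -190,"dz": -25,"rx": 0,"ry": 0,"rz": 35}
  ],
  "jaw": 45
}}

```text
clock: 0.57
tcp_pos: [0.5397, 0.2445, 0.2168]
orientation: [-0.393, -3.117, 0.001]
contact_force: [0.3, 0.3, 0.2]
grip_width: 0.045
gripper_force: 0.0
```

Call:
{"method": "send_rows", "body": {
  "deltas": [
    {"dx": 5,"dy": -38,"dz": -10,"rx": 0,"ry": 0,"rz": 7},
    {"dx": 10,"dy": -76,"dz": -25,"rx": 0,"ry": 0,"rz": 7},
    {"dx": 15,"dy": -114,"dz": -45,"rx": 0,"ry": 0,"rz": 7},
    {"dx": 19,"dy": -151,"dz": -75,"rx": 0,"ry": 0,"rz": 7},
    {"dx": 19,"dy": -151,"dz": -85,"rx": 0,"ry": 0,"rz": 7}
  ]
}}

```text
clock: 0.98
tcp_pos: [0.5583, 0.0871, 0.1301]
orientation: [-0.225, -3.131, 0.007]
contact_force: [-0.1, -2.2, -1.1]
grip_width: 0.0451
gripper_force: 0.0
```

```bash
python3 - <<'E'
from h import *
np.set_printoptions(precision=4,suppress=True)
f=grab('side');o=r.get_obs();print(o['clock'],o['tcp_pos'],o['joints'],R.from_rotvec(o['orientation']).as_matrix(),o['contact_force'],o['grip_width'])
cv2.imwrite('pics/s1.png',cv2.resize(f['frame'][170:330,270:470],None,fx=4,fy=3.75,interpolation=cv2.INTER_CUBIC))
E
```

```text
1.0333 [0.5568 0.0885 0.1278] [-0.2364  0.4365 -0.0422  1.9189  0.0285  0.7939  1.1336] [[-0.9899  0.1419 -0.0063]
 [ 0.1419  0.9899 -0.0044]
 [ 0.0056 -0.0052 -1.    ]] [ 0.1617 -0.4977 -2.2071] 0.044950576666245204
```

View pics/s1.png

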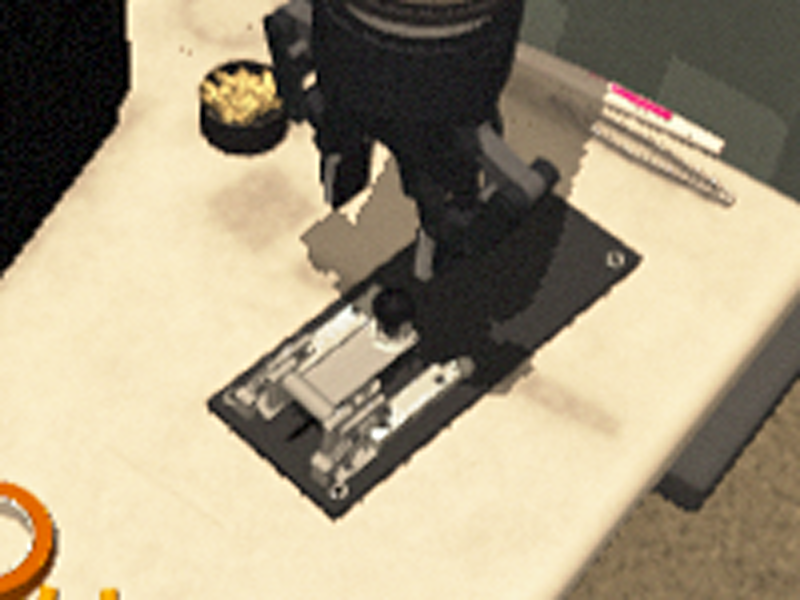

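Call:
{"method": "send_rows", "body": {
  "deltas": [
    {"dx": 0,"dy": 0,"dz": 0,"rx": 0,"ry": 0,"rz": 0},
    {"dx": 0,"dy": 0,"dz": 0,"rx": 0,"ry": 0,"rz": 0},
    {"dx": 0,"dy": 0,"dz": -20,"rx": 0,"ry": 0,"rz": 0},
    {"dx": 0,"dy": 0,"dz": -35,"rx": 0,"ry": 0,"rz": 0},
    {"dx": 0,"dy": 0,"dz": -35,"rx": 0,"ry": 0,"rz": 0}
  ]
}}

```text
clock: 1.45
tcp_pos: [0.558, 0.0977, 0.0963]
orientation: [-0.206, -3.133, -0.001]
contact_force: [0.0, -0.1, -0.4]
grip_width: 0.045
gripper_force: 0.0
```

Call:
{"method": "send_rows", "body": {
  "deltas": [
    {"dx": 0,"dy": -1,"dz": -20,"rx": 0,"ry": 0,"rz": 0},
    {"dx": 0,"dy": -1,"dz": -32,"rx": 0,"ry": 0,"rz": 0},
    {"dx": 0,"dy": -1,"dz": -38,"rx": 0,"ry": 0,"rz": 0},
    {"dx": 0,"dy": -1,"dz": -38,"rx": 0,"ry": 0,"rz": 0},
    {"dx": 0,"dy": -1,"dz": -38,"rx": 0,"ry": 0,"rz": 0}
  ]
}}

```text
clock: 1.87
tcp_pos: [0.5592, 0.095, 0.0598]
orientation: [0.211, 3.134, 0.0]
contact_force: [0.1, -0.0, 1.6]
grip_width: 0.0448
gripper_force: 0.0
```

Call:
{"method": "send_rows", "body": {
  "deltas": [
    {"dx": 0,"dy": 0,"dz": 0,"rx": 0,"ry": 0,"rz": 0},
    {"dx": 0,"dy": 0,"dz": 0,"rx": 0,"ry": 0,"rz": 0},
    {"dx": 0,"dy": 0,"dz": 0,"rx": 0,"ry": 0,"rz": 0},
    {"dx": 0,"dy": 0,"dz": 0,"rx": 0,"ry": 0,"rz": 0}
  ],
  "jaw": 10,
  "newtons": 30
}}

```text
clock: 2.2
tcp_pos: [0.5594, 0.0934, 0.0603]
orientation: [0.213, 3.133, -0.001]
contact_force: [-1.5, -2.8, 6.0]
grip_width: 0.0164
gripper_force: 29.2
```

Call:
{"method": "send_rows", "body": {
  "deltas": [
    {"dx": 1.3,"dy": -0.2,"dz": 2.5,"rx": 0,"ry": 0,"rz": 0},
    {"dx": 2.7,"dy": -0.4,"dz": 5,"rx": 0,"ry": 0,"rz": 0},
    {"dx": 4.3,"dy": -0.6,"dz": 7.3,"rx": 0,"ry": 0,"rz": 0},
    {"dx": 6,"dy": -0.8,"dz": 9.6,"rx": 0,"ry": 0,"rz": 0},
    {"dx": 6,"dy": -0.8,"dz": 9.6,"rx": 0,"ry": 0,"rz": 0}
  ]
}}

```text
clock: 2.62
tcp_pos: [0.5644, 0.0928, 0.0688]
orientation: [-0.212, -3.133, 0.002]
contact_force: [-2.1, -4.2, -5.4]
grip_width: 0.0166
gripper_force: 29.4
```

```bash
python3 - <<'E'
from h import *
f=grab('side');g=grab('top')
a=cv2.resize(f['frame'][190:310,320:420],None,fx=4.5,fy=5,interpolation=cv2.INTER_CUBIC)
cv2.imwrite('pics/s2.png',a)
E
```

```text
(no output)
```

View pics/s2.png

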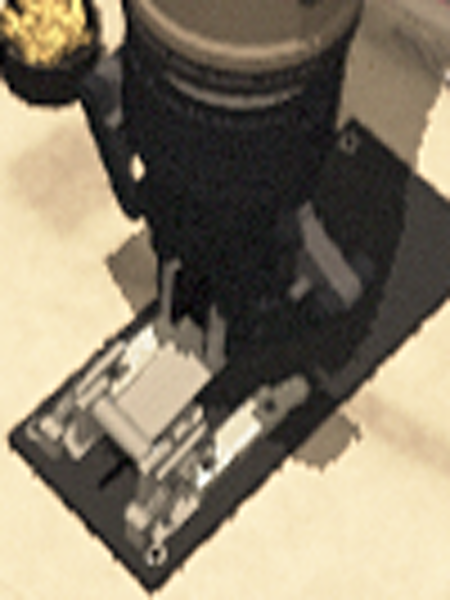

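Call:
{"method": "send_rows", "body": {
  "deltas": [
    {"dx": 3.7,"dy": -1.5,"dz": 4.3,"rx": 0,"ry": 0,"rz": 0},
    {"dx": 7.7,"dy": -2,"dz": 8.3,"rx": 0,"ry": 0,"rz": 0},
    {"dx": 12.1,"dy": -2.6,"dz": 11.8,"rx": 0,"ry": 0,"rz": 0},
    {"dx": 16.9,"dy": -3.3,"dz": 14.8,"rx": 0,"ry": 0,"rz": 0},
    {"dx": 21.9,"dy": -4,"dz": 17.4,"rx": 0,"ry": 0,"rz": 0}
  ]
}}

```text
clock: 3.13
tcp_pos: [0.5877, 0.0895, 0.0871]
orientation: [0.212, 3.134, 0.0]
contact_force: [-1.4, -1.7, -3.6]
grip_width: 0.0166
gripper_force: 29.4
```

Call:
{"method": "send_rows", "body": {
  "deltas": [
    {"dx": 5.3,"dy": -0.7,"dz": 2,"rx": 0,"ry": 0,"rz": 0},
    {"dx": 10.7,"dy": -1.4,"dz": 3.5,"rx": 0,"ry": 0,"rz": 0},
    {"dx": 16.3,"dy": -2.2,"dz": 4.4,"rx": 0,"ry": 0,"rz": 0},
    {"dx": 21.8,"dy": -3,"dz": 4.8,"rx": 0,"ry": 0,"rz": 0},
    {"dx": 27.5,"dy": -3.7,"dz": 4.6,"rx": 0,"ry": 0,"rz": 0}
  ]
}}

```text
clock: 3.55
tcp_pos: [0.6162, 0.0856, 0.0917]
orientation: [0.212, 3.132, 0.0]
contact_force: [0.3, -3.6, 1.4]
grip_width: 0.0168
gripper_force: 29.2
```

Call:
{"method": "send_rows", "body": {
  "deltas": [
    {"dx": 2,"dy": -0.3,"dz": -0.2,"rx": 0,"ry": 0,"rz": 0},
    {"dx": 2,"dy": -0.3,"dz": -0.2,"rx": 0,"ry": 0,"rz": 0},
    {"dx": 2,"dy": -0.3,"dz": -0.2,"rx": 0,"ry": 0,"rz": 0}
  ]
}}

```text
clock: 3.8
tcp_pos: [0.6176, 0.0854, 0.0914]
orientation: [0.212, 3.132, 0.0]
contact_force: [1.0, -4.2, 4.4]
grip_width: 0.0164
gripper_force: 29.7
```

Call:
{"method": "send_rows", "body": {
  "deltas": [
    {"dx": 0,"dy": 0,"dz": 0,"rx": 0,"ry": 0,"rz": 0},
    {"dx": 0,"dy": 0,"dz": 0,"rx": 0,"ry": 0,"rz": 0},
    {"dx": 0,"dy": 0,"dz": 20,"rx": 0,"ry": 0,"rz": 0},
    {"dx": 0,"dy": 0,"dz": 55,"rx": 0,"ry": 0,"rz": 0},
    {"dx": 0,"dy": 0,"dz": 90,"rx": 0,"ry": 0,"rz": 0}
  ],
  "jaw": 40
}}

```text
clock: 4.22
tcp_pos: [0.6146, 0.0871, 0.1801]
orientation: [-0.208, -3.131, -0.001]
contact_force: [0.9, 0.0, 0.2]
grip_width: 0.0399
gripper_force: 0.0
```

Call:
{"method": "send_rows", "body": {
  "deltas": [
    {"dx": -10,"dy": 0,"dz": 35,"rx": 0,"ry": 0,"rz": -7},
    {"dx": -40,"dy": -10,"dz": 60,"rx": 0,"ry": 0,"rz": -14},
    {"dx": -75,"dy": -20,"dz": 80,"rx": 0,"ry": 0,"rz": -21},
    {"dx": -110,"dy": -35,"dz": 90,"rx": 0,"ry": 0,"rz": -28},
    {"dx": -145,"dy": -50,"dz": 90,"rx": 0,"ry": 0,"rz": -35}
  ],
  "jaw": 62
}}

```text
clock: 4.63
tcp_pos: [0.4709, 0.037, 0.2728]
orientation: [1.148, 2.921, 0.006]
contact_force: [-0.1, -0.0, -0.2]
grip_width: 0.0621
gripper_force: 0.0
```

```bash
python3 - <<'E'
from h import *
np.set_printoptions(precision=4,suppress=True)
f=grab('side');g=grab('top');o=r.get_obs();print(o['clock'],o['tcp_pos'],o['joints'],o['contact_force'])
a=cv2.resize(f['frame'][190:310,320:420],None,fx=4,fy=4,interpolation=cv2.INTER_CUBIC)
b=cv2.resize(g['frame'][140:240,235:300],None,fx=5,fy=5,interpolation=cv2.INTER_CUBIC)
b=cv2.copyMakeBorder(b,0,0,0,0,0); c=np.zeros((500,400+b.shape[1],3),np.uint8);c[:480,:400]=a;c[:b.shape[0],400:]=b
cv2.imwrite('pics/s3.png',c)
E
```

```text
4.7333 [0.4658 0.0341 0.2703] [-0.2698  0.1022  0.0686  2.0016 -0.0089  1.0414  0.6238] [0.9839 0.5126 0.0911]
```

View pics/s3.png

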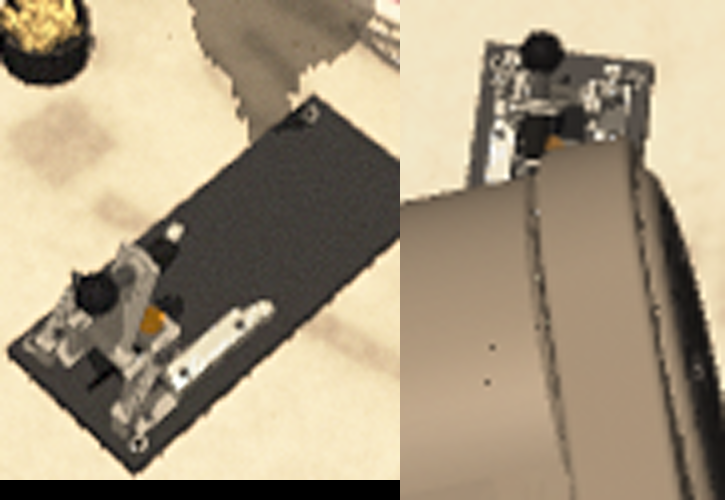

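Call:
{"method": "send_rows", "body": {
  "deltas": [
    {"dx": -14,"dy": -22,"dz": 0,"rx": 0,"ry": 0,"rz": -7},
    {"dx": -26,"dy": -50,"dz": 0,"rx": 0,"ry": 0,"rz": -14},
    {"dx": -35,"dy": -80,"dz": 0,"rx": 0,"ry": 0,"rz": -21},
    {"dx": -42,"dy": -110,"dz": 0,"rx": 0,"ry": 0,"rz": -28},
    {"dx": -48,"dy": -140,"dz": 0,"rx": 0,"ry": 0,"rz": -35}
  ]
}}

```text
clock: 5.15
tcp_pos: [0.4231, -0.1043, 0.2706]
orientation: [-1.974, -2.444, -0.001]
contact_force: [0.9, -0.7, 0.6]
grip_width: 0.062
gripper_force: 0.0
```

Call:
{"method": "send_rows", "body": {
  "deltas": [
    {"dx": -6,"dy": -25,"dz": -10,"rx": 0,"ry": 0,"rz": -7},
    {"dx": -12,"dy": -52,"dz": -25,"rx": 0,"ry": 0,"rz": -14},
    {"dx": -20,"dy": -80,"dz": -50,"rx": 0,"ry": 0,"rz": -21},
    {"dx": -26,"dy": -105,"dz": -80,"rx": 0,"ry": 0,"rz": -28},
    {"dx": -30,"dy": -127,"dz": -110,"rx": 0,"ry": 0,"rz": -35}
  ]
}}

```text
clock: 5.57
tcp_pos: [0.3938, -0.2323, 0.1599]
orientation: [2.618, 1.734, 0.002]
contact_force: [0.4, -0.4, -0.8]
grip_width: 0.0621
gripper_force: 0.0
```

Call:
{"method": "send_rows", "body": {
  "deltas": [
    {"dx": 0,"dy": 0,"dz": -30,"rx": 0,"ry": 0,"rz": -7},
    {"dx": 0,"dy": 0,"dz": -60,"rx": 0,"ry": 0,"rz": -9.3},
    {"dx": 0,"dy": 0,"dz": -70,"rx": 0,"ry": 0,"rz": -9.3},
    {"dx": 0,"dy": 0,"dz": -70,"rx": 0,"ry": 0,"rz": -9.3},
    {"dx": 0,"dy": 0,"dz": -70,"rx": 0,"ry": 0,"rz": -9.3}
  ]
}}

```text
clock: 5.98
tcp_pos: [0.3939, -0.2309, 0.0909]
orientation: [-2.745, -1.526, 0.0]
contact_force: [-0.6, 0.3, 0.4]
grip_width: 0.0621
gripper_force: 0.0
```

```bash
python3 - <<'E'
from h import *
np.set_printoptions(precision=4,suppress=True)
g=grab('top');o=r.get_obs();print(o['clock'],o['tcp_pos'],o['joints'],o['contact_force']);M=R.from_rotvec(o['orientation']).as_matrix();print(M, np.degrees(np.arctan2(M[1,1],M[0,1])))
# stop/screw heights near expected location in holder frame
y=np.radians(-7.7);ux=np.array([np.cos(y),np.sin(y)]);O=np.array([.531,.098])
F=200/np.tan(np.radians(g['vertical_fov'])/2)
v,u=np.mgrid[130:240,230:300];z=g['z_map'][130:240,230:300]
P=np.stack([(u-g['cx'])/F*z,(v-g['cy'])/F*z,z],-1)@rot(g).T+g['xyz']
hx=(P[...,:2]-O)@ux; hy=(P[...,:2]-O)@np.array([-ux[1],ux[0]])
m=(abs(hy)<16)
for a in range(30,84,2):
    print(a,end=': ')
    for b in range(-24,25,4):
        k=(abs(hx*1000-a)<1.01)&(abs(hy*1000-b)<2.01)
        print('%3.0f'%(1000*np.median(P[...,2][k])) if k.any() else '  -',end=' ')
    print()
E
```

```text
6.0333 [ 0.3945 -0.2313  0.0917] [ 0.083   0.365   0.3717  2.2104 -0.2325  0.6004  0.0685] [1.1336 0.6447 0.8269]
[[ 0.5282  0.8491  0.0016]
 [ 0.8491 -0.5282 -0.0002]
 [ 0.0007  0.0014 -1.    ]] -31.882440692889237
30:  21  21  13  11  14  13  11  13  12  12  12  20  23 
32:  19  19  12  15   9   -  11  11  14   -  13  22  22 
34:  21  14  12  10  11  14   -  12  13  10  10  21  19 
36:  20   -  13  12  13  11  11   -   8  12  14  22  21 
38:  22  11  14   -  14  13  10  14   8  13  13  12  20 
40:  22  12  12  10   9  12  11  14  12   -  10  15   - 
42:  22  11  13  12  11  13  84  10  13  13  10  20  21 
44:  22  17  12  16  25  26  84  23  23  12  11  20  22 
46:   -  21   -  20   -  31  88  25  25   -  13  22  21 
48:  20   -  13  22  24  84  88  57   -   -  11   -  22 
50:  21  21  11  25  26  89  91  87   -   -  12  21   - 
52:  21  14  14  22  29  33  87  90   -   -   -  23  21 
54:  20  14  11  22  28  88  92   -   -   -   -  16  19 
56:  22   -   -  23  60  57  31   -   -   -   -  18  22 
58:  21  12  12  24  56  89  26  89   -   -   -  11  23 
60:  23  14  11  13  90  91  93  89   -   -   -  16  22 
62:  23  15   8  10  94  95  55  95  96   -   -  20  19 
64:  18  21  12  12  54  55  98   -  94   -  12  20  21 
66:   -   -  12  49  90  53  55  89   -   -  11  16  14 
68:  16  16  13   -  50  13  90  51   -   -  12  13   - 
70:  16  37  15  41  43  52  92  11  77   -  29  36  14 
72:  16  36  13  39  13  90  95   -   -   -   -  44  58 
74:  40  42  40  42  57  63  52   -   -   -  45  46  36 
76:  37  42  41  55  12  90  92   -   -  41  43  52  59 
78:  54  47  43  45   -  69  93   -   -  48  45  41  53 
80:  49  45  44  44  41  97  98  92   -  41  45  49  51 
82:   -  44  43  43  42  70 101  98   -  43  45  42  52
```

Call:
{"method": "send_rows", "body": {
  "deltas": [
    {"dx": -1,"dy": -1,"dz": -30,"rx": 0,"ry": 0,"rz": 0},
    {"dx": -1,"dy": -1,"dz": -55,"rx": 0,"ry": 0,"rz": 0},
    {"dx": -1,"dy": -1,"dz": -70,"rx": 0,"ry": 0,"rz": 0},
    {"dx": -1,"dy": -1,"dz": -76,"rx": 0,"ry": 0,"rz": 0},
    {"dx": -1,"dy": -1,"dz": -76,"rx": 0,"ry": 0,"rz": 0}
  ]
}}

```text
clock: 6.45
tcp_pos: [0.393, -0.2323, 0.0151]
orientation: [2.747, 1.524, 0.001]
contact_force: [0.4, 0.6, 0.5]
grip_width: 0.0618
gripper_force: 0.0
```

Call:
{"method": "send_rows", "body": {
  "deltas": [
    {"dx": 0,"dy": 0,"dz": 0,"rx": 0,"ry": 0,"rz": 0},
    {"dx": 0,"dy": 0,"dz": 0,"rx": 0,"ry": 0,"rz": 0},
    {"dx": 0,"dy": 0,"dz": 0,"rx": 0,"ry": 0,"rz": 0},
    {"dx": 0,"dy": 0,"dz": 0,"rx": 0,"ry": 0,"rz": 0}
  ],
  "jaw": 30,
  "newtons": 40
}}

```text
clock: 6.78
tcp_pos: [0.393, -0.2325, 0.0164]
orientation: [2.747, 1.523, 0.003]
contact_force: [-1.2, 1.2, 9.0]
grip_width: 0.0379
gripper_force: 54.6
```

Call:
{"method": "send_rows", "body": {
  "deltas": [
    {"dx": 0,"dy": 0,"dz": 8,"rx": 0,"ry": 0,"rz": 0},
    {"dx": 0,"dy": 0,"dz": 25,"rx": 0,"ry": 0,"rz": 0},
    {"dx": 0,"dy": 0,"dz": 50,"rx": 0,"ry": 0,"rz": 0},
    {"dx": 0,"dy": 0,"dz": 80,"rx": 0,"ry": 0,"rz": 0},
    {"dx": 0,"dy": 0,"dz": 100,"rx": 0,"ry": 0,"rz": 0}
  ]
}}

```text
clock: 7.2
tcp_pos: [0.393, -0.2329, 0.1178]
orientation: [2.746, 1.521, 0.003]
contact_force: [0.7, -0.8, -0.8]
grip_width: 0.0375
gripper_force: 55.7
```

Call:
{"method": "send_rows", "body": {
  "deltas": [
    {"dx": 6,"dy": 25,"dz": 5,"rx": 0,"ry": 0,"rz": 0},
    {"dx": 12,"dy": 60,"dz": 5,"rx": 0,"ry": 0,"rz": 0},
    {"dx": 18,"dy": 95,"dz": 5,"rx": 0,"ry": 0,"rz": 0},
    {"dx": 24,"dy": 132,"dz": 5,"rx": 0,"ry": 0,"rz": 0},
    {"dx": 30,"dy": 170,"dz": 5,"rx": 0,"ry": 0,"rz": 0}
  ]
}}

```text
clock: 7.62
tcp_pos: [0.4228, -0.0611, 0.1211]
orientation: [2.748, 1.521, 0.004]
contact_force: [0.4, -0.2, -0.3]
grip_width: 0.0379
gripper_force: 55.7
```

Call:
{"method": "send_rows", "body": {
  "deltas": [
    {"dx": 5,"dy": 38,"dz": 0,"rx": 0,"ry": 0,"rz": -7},
    {"dx": 10,"dy": 76,"dz": 0,"rx": 0,"ry": 0,"rz": -14},
    {"dx": 14,"dy": 114,"dz": 0,"rx": 0,"ry": 0,"rz": -21},
    {"dx": 18,"dy": 145,"dz": 0,"rx": 0,"ry": 0,"rz": -28},
    {"dx": 22,"dy": 170,"dz": 0,"rx": 0,"ry": 0,"rz": -35}
  ]
}}

```text
clock: 8.03
tcp_pos: [0.4447, 0.1112, 0.1211]
orientation: [-3.065, -0.681, -0.004]
contact_force: [-0.1, 0.9, -1.0]
grip_width: 0.038
gripper_force: 55.8
```

Call:
{"method": "send_rows", "body": {
  "deltas": [
    {"dx": 0,"dy": 0,"dz": 0,"rx": 0,"ry": 0,"rz": -7},
    {"dx": 0,"dy": 0,"dz": -10,"rx": 0,"ry": 0,"rz": -14},
    {"dx": 0,"dy": 0,"dz": -30,"rx": 0,"ry": 0,"rz": -21},
    {"dx": 0,"dy": 0,"dz": -45,"rx": 0,"ry": 0,"rz": -28},
    {"dx": 0,"dy": 0,"dz": -50,"rx": 0,"ry": 0,"rz": -30.7}
  ]
}}

```text
clock: 8.45
tcp_pos: [0.4437, 0.1078, 0.0692]
orientation: [3.137, -0.158, -0.001]
contact_force: [-0.4, 0.3, -1.1]
grip_width: 0.0376
gripper_force: 55.7
```

Call:
{"method": "send_rows", "body": {
  "deltas": [
    {"dx": 0,"dy": 0,"dz": 0,"rx": 0,"ry": 0,"rz": 0},
    {"dx": 0,"dy": 0,"dz": 0,"rx": 0,"ry": 0,"rz": 0},
    {"dx": 0,"dy": 0,"dz": 0,"rx": 0,"ry": 0,"rz": 0}
  ]
}}

```text
clock: 8.7
tcp_pos: [0.445, 0.1079, 0.0708]
orientation: [-3.137, 0.147, -0.002]
contact_force: [0.7, 0.4, -0.8]
grip_width: 0.0377
gripper_force: 55.7
```

```bash
python3 - <<'E'
from h import *
np.set_printoptions(precision=4,suppress=True)
g=grab('top');f=grab('side');o=r.get_obs();print(o['clock'],o['tcp_pos'],o['joints'],o['contact_force']);M=R.from_rotvec(o['orientation']).as_matrix();print(M, np.degrees(np.arctan2(M[1,1],M[0,1])))
b=cv2.resize(g['frame'][140:265,220:310],None,fx=4.8,fy=4.8,interpolation=cv2.INTER_CUBIC)
a=cv2.resize(f['frame'][180:310,315:395],None,fx=4.5,fy=4.5,interpolation=cv2.INTER_CUBIC)
c=np.zeros((600,432+360,3),np.uint8);c[:600,:432]=b;c[:585,432:]=a
cv2.imwrite('pics/s4.png',c)
E
```

```text
8.8 [0.445  0.1079 0.0706] [-0.7777  0.429   0.4916  2.2263 -0.3781  0.5627 -1.6659] [-0.3936  0.0878 -0.6994]
[[ 0.9956 -0.0941  0.0015]
 [-0.0941 -0.9956  0.0011]
 [ 0.0014 -0.0013 -1.    ]] -95.40196689677215
```

View pics/s4.png

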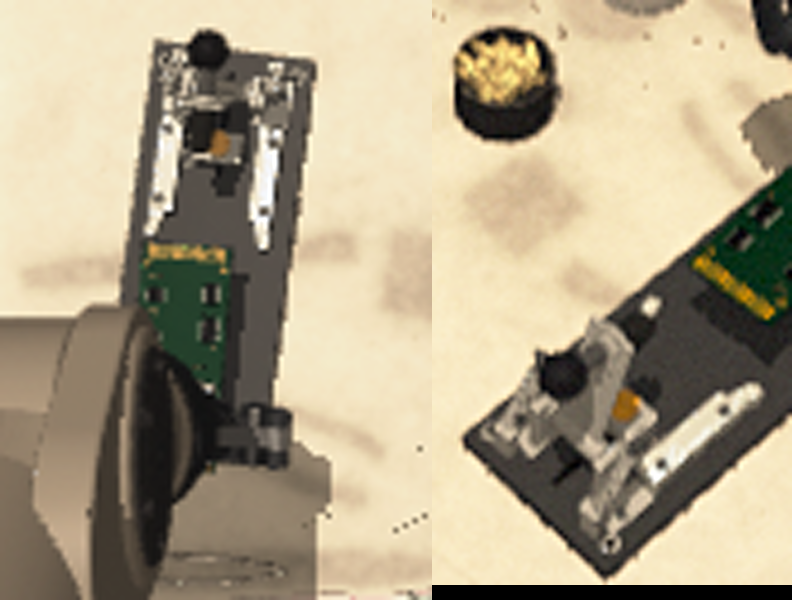

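```bash
python3 - <<'E'
from h import *
np.set_printoptions(precision=4,suppress=True)
g=load('top');zb=.0706-.0164+.003
W=lambda c,z:world(g,(c[0]+.5)/4.8-.5+220,(c[1]+.5)/4.8-.5+140,z)
a,b=W((148,245),zb),W((232,247),zb);print('nose',(a+b)/2,np.linalg.norm(a-b))
I=g['frame'].astype(int);B,G,Rr=I[...,0],I[...,1],I[...,2]
m=((G-Rr>20)|((Rr-B>70)&(G>90)))
E=[]
for v in range(194,222):
    u=np.where(m[v,240:280])[0]
    if len(u): E.append(world(g,240+u.max()+.5,v,zb)[:2])
E=np.array(E);p=np.polyfit(E[:,0],E[:,1],1);print('right edge yaw',np.degrees(np.arctan(p[0])),len(E),np.std(np.polyval(p,E[:,0])-E[:,1]))
# plate right edge
gray=I.sum(2);Q=[]
for v in range(158,222):
    row=gray[v,262:292]; k=np.where((row<330))[0]
    if len(k) : Q.append(world(g,262+k.max()+.5,v,.012)[:2])
Q=np.array(Q);q=np.polyfit(Q[:,0],Q[:,1],1)
for _ in range(4):
    e=abs(np.polyval(q,Q[:,0])-Q[:,1]);k=e<max(.0012,np.median(e)*2);q=np.polyfit(Q[k,0],Q[k,1],1)
print('plate yaw',np.degrees(np.arctan(q[0])),k.sum())
# y of centre lines, at x
x=.535; yaw=np.arctan(q[0])
print('plate centre y at .535',np.polyval(q,x)+.042/np.cos(yaw),' module centre y at x=.48',np.polyval(p,.48)+.022/np.cos(np.arctan(p[0])))
print('rails', [W(c,.021) for c in[(148,235),(160,235),(257,250),(271,250),(165,120),(278,125)]])
E
```

```text
nose [0.5287 0.0992 0.0572] 0.04117675268843836
right edge yaw -4.738869353452901 27 0.0007572640698929953
plate yaw -7.911529199582828 58
plate centre y at .535 0.09535250926570545  module centre y at x=.48 0.10522084401978088
rails [array([0.5368, 0.1261, 0.021 ]), array([0.5368, 0.12  , 0.021 ]), array([0.5286, 0.0705, 0.021 ]), array([0.5285, 0.0634, 0.021 ]), array([0.5957, 0.1173, 0.021 ]), array([0.5926, 0.0594, 0.021 ])]
```

Call:
{"method": "send_rows", "body": {
  "deltas": [
    {"dx": -0.5,"dy": -0.7,"dz": -12,"rx": 0,"ry": 0,"rz": -2.3},
    {"dx": -0.5,"dy": -0.7,"dz": -26,"rx": 0,"ry": 0,"rz": -2.3},
    {"dx": -0.5,"dy": -0.7,"dz": -36,"rx": 0,"ry": 0,"rz": -2.3},
    {"dx": -0.5,"dy": -0.7,"dz": -39,"rx": 0,"ry": 0,"rz": -2.3},
    {"dx": -0.5,"dy": -0.7,"dz": -39,"rx": 0,"ry": 0,"rz": -2.3}
  ]
}}

```text
clock: 9.22
tcp_pos: [0.4436, 0.1067, 0.0303]
orientation: [3.134, -0.212, -0.002]
contact_force: [-0.1, -0.4, -0.6]
grip_width: 0.0382
gripper_force: 55.7
```

```bash
cat > st.py <<'E'
from h import *
np.set_printoptions(precision=4,suppress=True)
o=r.get_obs();M=R.from_rotvec(o['orientation']).as_matrix()
print(o['clock'],o['tcp_pos'],'F',o['contact_force'],'M',o['moment'],'yaw',np.degrees(np.arctan2(M[1,1],M[0,1])),'tilt',M[2],o['grip_width'])
E
python3 st.py
```

```text
9.2167 [0.4436 0.1067 0.0303] F [-0.0908 -0.4292 -0.5691] M [-0.0488  0.0456  0.0782] yaw -97.74585045382538 tilt [-0.001   0.0005 -1.    ] 0.03823232916612072
```

Call:
{"method": "send_rows", "body": {
  "deltas": [
    {"dx": 0,"dy": 0,"dz": -0.5,"rx": 0,"ry": 0,"rz": 0},
    {"dx": 0,"dy": 0,"dz": -1,"rx": 0,"ry": 0,"rz": 0},
    {"dx": 0,"dy": 0,"dz": -1.5,"rx": 0,"ry": 0,"rz": 0},
    {"dx": 0,"dy": 0,"dz": -1.5,"rx": 0,"ry": 0,"rz": 0},
    {"dx": 0,"dy": 0,"dz": -1.5,"rx": 0,"ry": 0,"rz": 0}
  ]
}}

```text
clock: 9.63
tcp_pos: [0.444, 0.107, 0.0295]
orientation: [-3.134, 0.212, -0.001]
contact_force: [-0.0, 0.5, -0.4]
grip_width: 0.0378
gripper_force: 55.7
```

Call:
{"method": "send_rows", "body": {
  "deltas": [
    {"dx": 0,"dy": 0,"dz": -0.4,"rx": 0,"ry": 0,"rz": 0},
    {"dx": 0,"dy": 0,"dz": -0.8,"rx": 0,"ry": 0,"rz": 0},
    {"dx": 0,"dy": 0,"dz": -0.8,"rx": 0,"ry": 0,"rz": 0},
    {"dx": 0,"dy": 0,"dz": -0.8,"rx": 0,"ry": 0,"rz": 0}
  ]
}}

```text
clock: 9.97
tcp_pos: [0.444, 0.107, 0.0285]
orientation: [-3.134, 0.212, -0.0]
contact_force: [-0.1, 0.7, -0.2]
grip_width: 0.0381
gripper_force: 55.8
```

Call:
{"method": "send_rows", "body": {
  "deltas": [
    {"dx": 0,"dy": 0,"dz": -0.4,"rx": 0,"ry": 0,"rz": 0},
    {"dx": 0,"dy": 0,"dz": -0.8,"rx": 0,"ry": 0,"rz": 0},
    {"dx": 0,"dy": 0,"dz": -0.8,"rx": 0,"ry": 0,"rz": 0},
    {"dx": 0,"dy": 0,"dz": -0.8,"rx": 0,"ry": 0,"rz": 0}
  ]
}}

```text
clock: 10.3
tcp_pos: [0.444, 0.107, 0.0284]
orientation: [-3.133, 0.213, 0.0]
contact_force: [-3.8, -0.2, 14.5]
grip_width: 0.0378
gripper_force: 58.0
```

Call:
{"method": "send_rows", "body": {
  "deltas": [
    {"dx": 0,"dy": 0,"dz": -0.3,"rx": 0,"ry": 0,"rz": 0},
    {"dx": 0,"dy": 0,"dz": -0.6,"rx": 0,"ry": 0,"rz": 0},
    {"dx": 0,"dy": 0,"dz": -0.6,"rx": 0,"ry": 0,"rz": 0},
    {"dx": 0,"dy": 0,"dz": -0.6,"rx": 0,"ry": 0,"rz": 0}
  ]
}}

```text
clock: 10.63
tcp_pos: [0.4439, 0.107, 0.0283]
orientation: [-3.133, 0.213, 0.0]
contact_force: [-6.0, -1.1, 25.7]
grip_width: 0.0378
gripper_force: 59.8
```

```bash
python3 st.py
```

```text
10.6333 [0.4439 0.107  0.0283] F [-6.0279 -1.1106 25.6605] M [-0.2429  1.2797  0.0393] yaw -97.77962618125142 tilt [-0.0004 -0.0015 -1.    ] 0.03775951467761641
```

Call:
{"method": "send_rows", "body": {
  "deltas": [
    {"dx": 0,"dy": 0,"dz": 1.4,"rx": 0,"ry": 0,"rz": 0},
    {"dx": 0,"dy": 0,"dz": 1.4,"rx": 0,"ry": 0,"rz": 0},
    {"dx": 0,"dy": 0,"dz": 1.4,"rx": 0,"ry": 0,"rz": 0}
  ]
}}

```text
clock: 10.88
tcp_pos: [0.4439, 0.1069, 0.0284]
orientation: [-3.134, 0.213, -0.0]
contact_force: [-2.0, -0.9, 5.8]
grip_width: 0.0382
gripper_force: 56.6
```

Call:
{"method": "send_rows", "body": {
  "deltas": [
    {"dx": 2,"dy": -0.3,"dz": 0,"rx": 0,"ry": 0,"rz": 0},
    {"dx": 5,"dy": -0.7,"dz": 0,"rx": 0,"ry": 0,"rz": 0},
    {"dx": 8,"dy": -1.1,"dz": 0,"rx": 0,"ry": 0,"rz": 0},
    {"dx": 10,"dy": -1.35,"dz": 0,"rx": 0,"ry": 0,"rz": 0},
    {"dx": 10,"dy": -1.35,"dz": 0,"rx": 0,"ry": 0,"rz": 0}
  ]
}}

```text
clock: 11.3
tcp_pos: [0.4528, 0.1058, 0.0284]
orientation: [-3.134, 0.212, 0.004]
contact_force: [-3.7, 0.6, 10.6]
grip_width: 0.0377
gripper_force: 57.4
```

```bash
python3 st.py
```

```text
11.3 [0.4528 0.1058 0.0284] F [-3.7124  0.642  10.6176] M [0.2387 0.9409 0.0314] yaw -97.74033215376349 tilt [-0.0026 -0.0001 -1.    ] 0.03767346019970153
```

Call:
{"method": "send_rows", "body": {
  "deltas": [
    {"dx": 1,"dy": -0.13,"dz": 0.6,"rx": 0,"ry": 0,"rz": 0},
    {"dx": 3,"dy": -0.4,"dz": 0.6,"rx": 0,"ry": 0,"rz": 0},
    {"dx": 5,"dy": -0.67,"dz": 0.6,"rx": 0,"ry": 0,"rz": 0},
    {"dx": 6,"dy": -0.8,"dz": 0.6,"rx": 0,"ry": 0,"rz": 0},
    {"dx": 6,"dy": -0.8,"dz": 0.6,"rx": 0,"ry": 0,"rz": 0}
  ]
}}

```text
clock: 11.72
tcp_pos: [0.4603, 0.1048, 0.0289]
orientation: [3.134, -0.212, 0.001]
contact_force: [0.8, 0.7, -1.1]
grip_width: 0.0378
gripper_force: 55.6
```

```bash
python3 st.py
```

```text
11.7167 [0.4603 0.1048 0.0289] F [ 0.7831  0.7102 -1.0673] M [ 0.0957 -0.0606  0.0017] yaw -97.75541115826717 tilt [ 0.0004  0.0001 -1.    ] 0.037825967746041404
```

Call:
{"method": "send_rows", "body": {
  "deltas": [
    {"dx": 2,"dy": -0.27,"dz": -0.2,"rx": 0,"ry": 0,"rz": 0},
    {"dx": 4,"dy": -0.54,"dz": -0.2,"rx": 0,"ry": 0,"rz": 0},
    {"dx": 6,"dy": -0.8,"dz": -0.2,"rx": 0,"ry": 0,"rz": 0},
    {"dx": 8,"dy": -1.07,"dz": -0.2,"rx": 0,"ry": 0,"rz": 0},
    {"dx": 9,"dy": -1.2,"dz": -0.2,"rx": 0,"ry": 0,"rz": 0}
  ]
}}

```text
clock: 12.13
tcp_pos: [0.4692, 0.1037, 0.0288]
orientation: [-3.134, 0.212, -0.0]
contact_force: [-0.2, 0.9, -2.0]
grip_width: 0.0381
gripper_force: 55.7
```

```bash
python3 st.py
```

```text
12.1333 [0.4692 0.1037 0.0288] F [-0.2454  0.8815 -1.9979] M [ 0.3691  0.0965 -0.0018] yaw -97.75235905452811 tilt [ 0.0001 -0.0001 -1.    ] 0.03809776656513173
```

Call:
{"method": "send_rows", "body": {
  "deltas": [
    {"dx": 1.5,"dy": -0.2,"dz": -0.2,"rx": 0,"ry": 0,"rz": 0},
    {"dx": 3,"dy": -0.4,"dz": -0.2,"rx": 0,"ry": 0,"rz": 0},
    {"dx": 4.5,"dy": -0.6,"dz": -0.2,"rx": 0,"ry": 0,"rz": 0},
    {"dx": 6,"dy": -0.8,"dz": -0.2,"rx": 0,"ry": 0,"rz": 0}
  ]
}}

```text
clock: 12.47
tcp_pos: [0.4734, 0.103, 0.0285]
orientation: [-3.134, 0.212, 0.005]
contact_force: [-7.3, 2.5, 8.4]
grip_width: 0.038
gripper_force: 57.1
```

```bash
python3 st.py
```

```text
12.4667 [0.4734 0.103  0.0285] F [-7.2659  2.4531  8.4155] M [0.7467 1.5838 0.1348] yaw -97.72877887214665 tilt [-0.0034  0.0001 -1.    ] 0.03802653851928289
```

Call:
{"method": "send_rows", "body": {
  "deltas": [
    {"dx": 0.5,"dy": -0.07,"dz": 0.3,"rx": 0,"ry": 0,"rz": 0},
    {"dx": 1,"dy": -0.13,"dz": 0.3,"rx": 0,"ry": 0,"rz": 0},
    {"dx": 2,"dy": -0.27,"dz": 0.3,"rx": 0,"ry": 0,"rz": 0},
    {"dx": 3,"dy": -0.4,"dz": 0.3,"rx": 0,"ry": 0,"rz": 0},
    {"dx": 3,"dy": -0.4,"dz": 0.3,"rx": 0,"ry": 0,"rz": 0}
  ]
}}

```text
clock: 12.88
tcp_pos: [0.4761, 0.1027, 0.0285]
orientation: [3.134, -0.212, -0.006]
contact_force: [-3.9, 2.2, 1.6]
grip_width: 0.0381
gripper_force: 56.0
```

```bash
python3 st.py
```

```text
12.8833 [0.4761 0.1027 0.0285] F [-3.8917  2.2206  1.5801] M [0.6667 1.0507 0.0856] yaw -97.72126553194522 tilt [-0.0037  0.0002 -1.    ] 0.03810692890309366
```

Call:
{"method": "send_rows", "body": {
  "deltas": [
    {"dx": 1.5,"dy": 0,"dz": 0.1,"rx": 0,"ry": 0,"rz": 0},
    {"dx": 3,"dy": -0.2,"dz": 0.1,"rx": 0,"ry": 0,"rz": 0},
    {"dx": 5,"dy": -0.4,"dz": 0.1,"rx": 0,"ry": 0,"rz": 0},
    {"dx": 7,"dy": -0.7,"dz": 0.1,"rx": 0,"ry": 0,"rz": 0},
    {"dx": 7,"dy": -0.7,"dz": 0.1,"rx": 0,"ry": 0,"rz": 0}
  ]
}}

```text
clock: 13.3
tcp_pos: [0.4849, 0.1017, 0.0289]
orientation: [3.134, -0.212, -0.001]
contact_force: [-3.1, 1.2, -1.5]
grip_width: 0.0377
gripper_force: 55.6
```

```bash
python3 st.py; python3 - <<'E'
from h import *
for n in('top','side'): grab(n)
g=load('top')['frame'];f=load('side')['frame']
b=cv2.resize(g[155:215,245:295],None,fx=8,fy=8,interpolation=cv2.INTER_CUBIC)
a=cv2.resize(f[215:275,325:375],None,fx=8,fy=8,interpolation=cv2.INTER_CUBIC)
cv2.imwrite('pics/s5.png',np.hstack([b,a]))
E
python3 st.py
```

```text
13.3 [0.4849 0.1017 0.0289] F [-3.1117  1.2403 -1.4524] M [0.5311 0.7171 0.0372] yaw -97.75710216997423 tilt [-0.0004  0.0001 -1.    ] 0.03771374744852218
13.4 [0.4849 0.1017 0.0289] F [-2.0615  3.4307 -2.5846] M [0.4719 0.6151 0.0651] yaw -97.76363206660673 tilt [-0.      0.0001 -1.    ] 0.038092150361643436
```

View pics/s5.png

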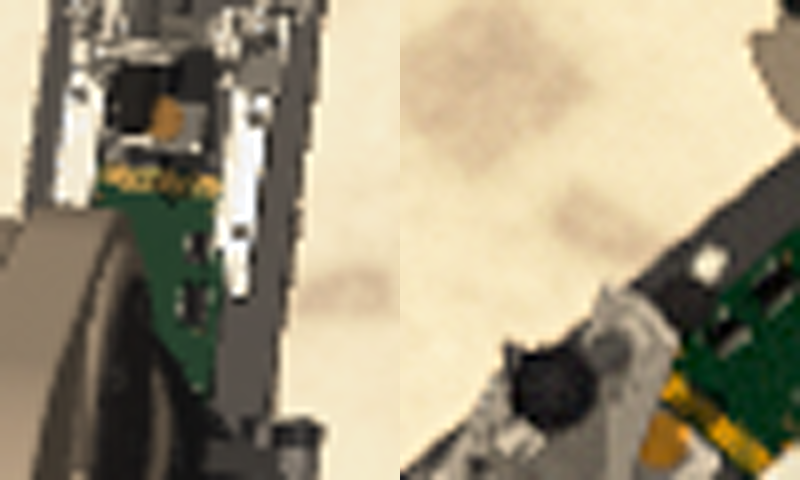

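```bash
python3 - <<'E'
from h import *
g=load('top')
W=lambda c,z:world(g,(c[0]+.5)/8-.5+245,(c[1]+.5)/8-.5+155,z)
y=np.radians(-7.7);ux=np.array([np.cos(y),np.sin(y)]);O=np.array([.530,.096])
for n,c,z in[('nose',(160,167),.015),('stop top front',(155,152),.024),('stop top front hi',(155,136),.024)]: print(n,((W(c,z)[:2]-O)@ux)*1000)
I=g['frame'][155:215,245:295]
for v in range(14,26): print(v+155, I[v,16:26].sum(1)//3, I[v,16:26,2].astype(int)-I[v,16:26,0] if 0 else '')
E
python3 st.py
```

```text
nose 39.54960880661057
stop top front 43.14545258222075
stop top front hi 48.01669760639046
169 [ 36  32  32  80 103 102  89 109 107  88] 
170 [ 32  30  30  81 104 104 100 108 107  67] 
171 [ 23  29  82 102 107 103  96 108 107  65] 
172 [201 201 201 107 105  89 111 112 115  44] 
173 [ 62  68 116  93 100 123 113 123 211  59] 
174 [40 40 40 40 28 41 53 45 61 50] 
175 [62 62 80 66 16 35 40 41 41 44] 
176 [112 114 126 115  57  61  30  30  55  62] 
177 [141  84 111  59  75  75  57  58  66 146] 
178 [112 113 111  60  75  60  74  48 113 115] 
179 [50 51 51 49 25 41 40 44 82 84] 
180 [50 50 50 51 49 26 50 51 50 50] 
13.4 [0.4849 0.1017 0.0289] F [-2.0615  3.4307 -2.5846] M [0.4719 0.6151 0.0651] yaw -97.76363206660673 tilt [-0.      0.0001 -1.    ] 0.038092150361643436
```

Call:
{"method": "send_rows", "body": {
  "deltas": [
    {"dx": 0.3,"dy": 0.2,"dz": -0.1,"rx": 0,"ry": 0,"rz": 0},
    {"dx": 0.6,"dy": 0.15,"dz": -0.1,"rx": 0,"ry": 0,"rz": 0},
    {"dx": 0.9,"dy": 0.1,"dz": -0.1,"rx": 0,"ry": 0,"rz": 0},
    {"dx": 1.2,"dy": 0.1,"dz": -0.1,"rx": 0,"ry": 0,"rz": 0},
    {"dx": 1.2,"dy": 0.1,"dz": -0.1,"rx": 0,"ry": 0,"rz": 0}
  ]
}}

```text
clock: 13.82
tcp_pos: [0.4861, 0.1016, 0.0289]
orientation: [3.134, -0.213, 0.0]
contact_force: [-3.8, 1.4, -1.3]
grip_width: 0.0375
gripper_force: 55.6
```

Call:
{"method": "send_rows", "body": {
  "deltas": [
    {"dx": 0,"dy": 0,"dz": 0,"rx": 0,"ry": 0,"rz": 0}
  ]
}}

```text
clock: 13.9
tcp_pos: [0.4862, 0.1016, 0.0289]
orientation: [3.134, -0.213, 0.0]
contact_force: [-2.5, 1.1, -1.5]
grip_width: 0.0378
gripper_force: 55.6
```

Call:
{"method": "send_rows", "body": {
  "deltas": [
    {"dx": 0,"dy": 0,"dz": 0,"rx": 0,"ry": 0,"rz": 0}
  ]
}}

```text
clock: 13.98
tcp_pos: [0.4861, 0.1016, 0.0289]
orientation: [3.134, -0.213, 0.0]
contact_force: [-2.6, 2.1, -2.3]
grip_width: 0.0377
gripper_force: 55.6
```

Call:
{"method": "send_rows", "body": {
  "deltas": [
    {"dx": 0.2,"dy": -0.02,"dz": -0.1,"rx": 0,"ry": 0,"rz": 0},
    {"dx": 0.4,"dy": -0.04,"dz": -0.1,"rx": 0,"ry": 0,"rz": 0},
    {"dx": 0.4,"dy": -0.04,"dz": -0.1,"rx": 0,"ry": 0,"rz": 0},
    {"dx": 0.4,"dy": -0.04,"dz": -0.1,"rx": 0,"ry": 0,"rz": 0}
  ]
}}

```text
clock: 14.32
tcp_pos: [0.4867, 0.1016, 0.0289]
orientation: [3.134, -0.213, 0.001]
contact_force: [-3.0, 0.4, -1.5]
grip_width: 0.0379
gripper_force: 55.6
```

Call:
{"method": "send_rows", "body": {
  "deltas": [
    {"dx": 0,"dy": 0,"dz": 0,"rx": 0,"ry": 0,"rz": 0}
  ]
}}

```text
clock: 14.4
tcp_pos: [0.4866, 0.1016, 0.0288]
orientation: [3.134, -0.213, 0.001]
contact_force: [-1.9, 0.2, -1.0]
grip_width: 0.0377
gripper_force: 55.6
```

Call:
{"method": "send_rows", "body": {
  "deltas": [
    {"dx": 0.15,"dy": -0.02,"dz": 0,"rx": 0,"ry": 0,"rz": 0},
    {"dx": 0.3,"dy": -0.04,"dz": 0,"rx": 0,"ry": 0,"rz": 0},
    {"dx": 0.3,"dy": -0.04,"dz": 0,"rx": 0,"ry": 0,"rz": 0},
    {"dx": 0.3,"dy": -0.04,"dz": 0,"rx": 0,"ry": 0,"rz": 0}
  ]
}}

```text
clock: 14.73
tcp_pos: [0.4869, 0.1016, 0.0288]
orientation: [3.134, -0.213, 0.0]
contact_force: [-2.3, -0.6, -1.0]
grip_width: 0.0379
gripper_force: 55.6
```

Call:
{"method": "send_rows", "body": {
  "deltas": [
    {"dx": 0,"dy": 0,"dz": 0,"rx": 0,"ry": 0,"rz": 0}
  ]
}}

```text
clock: 14.82
tcp_pos: [0.4869, 0.1016, 0.0288]
orientation: [3.134, -0.213, 0.0]
contact_force: [-2.2, -0.7, -1.1]
grip_width: 0.0383
gripper_force: 55.6
```

Call:
{"method": "send_rows", "body": {
  "deltas": [
    {"dx": 0.15,"dy": -0.02,"dz": 0,"rx": 0,"ry": 0,"rz": 0},
    {"dx": 0.3,"dy": -0.04,"dz": 0,"rx": 0,"ry": 0,"rz": 0},
    {"dx": 0.3,"dy": -0.04,"dz": 0,"rx": 0,"ry": 0,"rz": 0},
    {"dx": 0.3,"dy": -0.04,"dz": 0,"rx": 0,"ry": 0,"rz": 0}
  ]
}}

```text
clock: 15.15
tcp_pos: [0.4872, 0.1015, 0.0288]
orientation: [3.134, -0.213, 0.0]
contact_force: [-2.7, -0.5, -1.6]
grip_width: 0.038
gripper_force: 55.6
```

Call:
{"method": "send_rows", "body": {
  "deltas": [
    {"dx": 0,"dy": 0,"dz": 0,"rx": 0,"ry": 0,"rz": 0}
  ]
}}

```text
clock: 15.23
tcp_pos: [0.4872, 0.1015, 0.0288]
orientation: [3.134, -0.213, 0.0]
contact_force: [-1.6, -0.3, -1.0]
grip_width: 0.0376
gripper_force: 55.6
```

Call:
{"method": "send_rows", "body": {
  "deltas": [
    {"dx": 0.15,"dy": -0.02,"dz": 0,"rx": 0,"ry": 0,"rz": 0},
    {"dx": 0.3,"dy": -0.04,"dz": 0,"rx": 0,"ry": 0,"rz": 0},
    {"dx": 0.3,"dy": -0.04,"dz": 0,"rx": 0,"ry": 0,"rz": 0},
    {"dx": 0.3,"dy": -0.04,"dz": 0,"rx": 0,"ry": 0,"rz": 0}
  ]
}}

```text
clock: 15.57
tcp_pos: [0.4874, 0.1015, 0.0288]
orientation: [3.134, -0.213, 0.0]
contact_force: [-2.2, -1.4, -0.4]
grip_width: 0.0379
gripper_force: 55.6
```

Call:
{"method": "send_rows", "body": {
  "deltas": [
    {"dx": 0,"dy": 0,"dz": 0,"rx": 0,"ry": 0,"rz": 0}
  ]
}}

```text
clock: 15.65
tcp_pos: [0.4874, 0.1016, 0.0288]
orientation: [3.134, -0.213, 0.0]
contact_force: [-2.4, -1.6, -1.0]
grip_width: 0.038
gripper_force: 55.6
```

Call:
{"method": "send_rows", "body": {
  "deltas": [
    {"dx": 0.15,"dy": -0.03,"dz": 0,"rx": 0,"ry": 0,"rz": 0},
    {"dx": 0.3,"dy": -0.1,"dz": 0,"rx": 0,"ry": 0,"rz": 0},
    {"dx": 0.3,"dy": -0.1,"dz": 0,"rx": 0,"ry": 0,"rz": 0},
    {"dx": 0.3,"dy": -0.1,"dz": 0,"rx": 0,"ry": 0,"rz": 0}
  ]
}}

```text
clock: 15.98
tcp_pos: [0.4877, 0.1015, 0.0288]
orientation: [3.134, -0.213, 0.0]
contact_force: [-1.7, -0.1, -0.8]
grip_width: 0.0378
gripper_force: 55.6
```

Call:
{"method": "send_rows", "body": {
  "deltas": [
    {"dx": 0,"dy": 0,"dz": 0,"rx": 0,"ry": 0,"rz": 0}
  ]
}}

```text
clock: 16.07
tcp_pos: [0.4877, 0.1015, 0.0288]
orientation: [3.134, -0.213, 0.0]
contact_force: [-2.4, -1.1, -0.4]
grip_width: 0.038
gripper_force: 55.6
```

Call:
{"method": "send_rows", "body": {
  "deltas": [
    {"dx": 0.15,"dy": -0.03,"dz": 0,"rx": 0,"ry": 0,"rz": 0},
    {"dx": 0.3,"dy": -0.06,"dz": 0,"rx": 0,"ry": 0,"rz": 0},
    {"dx": 0.3,"dy": -0.06,"dz": 0,"rx": 0,"ry": 0,"rz": 0},
    {"dx": 0.3,"dy": -0.06,"dz": 0,"rx": 0,"ry": 0,"rz": 0}
  ]
}}

```text
clock: 16.4
tcp_pos: [0.488, 0.1014, 0.0288]
orientation: [3.134, -0.212, 0.0]
contact_force: [-2.3, -0.7, -1.0]
grip_width: 0.0379
gripper_force: 55.6
```

Call:
{"method": "send_rows", "body": {
  "deltas": [
    {"dx": 0,"dy": 0,"dz": 0,"rx": 0,"ry": 0,"rz": 0}
  ]
}}

```text
clock: 16.48
tcp_pos: [0.488, 0.1015, 0.0288]
orientation: [3.134, -0.212, 0.0]
contact_force: [-2.6, -0.2, -0.2]
grip_width: 0.0377
gripper_force: 55.6
```

Call:
{"method": "send_rows", "body": {
  "deltas": [
    {"dx": 0.15,"dy": -0.03,"dz": 0,"rx": 0,"ry": 0,"rz": 0},
    {"dx": 0.3,"dy": -0.05,"dz": 0,"rx": 0,"ry": 0,"rz": 0},
    {"dx": 0.3,"dy": -0.05,"dz": 0,"rx": 0,"ry": 0,"rz": 0},
    {"dx": 0.3,"dy": -0.05,"dz": 0,"rx": 0,"ry": 0,"rz": 0}
  ]
}}

```text
clock: 16.82
tcp_pos: [0.4883, 0.1014, 0.0288]
orientation: [-3.134, 0.213, 0.0]
contact_force: [-2.1, -1.2, -1.3]
grip_width: 0.0382
gripper_force: 55.6
```

Call:
{"method": "send_rows", "body": {
  "deltas": [
    {"dx": 0,"dy": 0,"dz": 0,"rx": 0,"ry": 0,"rz": 0}
  ]
}}

```text
clock: 16.9
tcp_pos: [0.4882, 0.1014, 0.0288]
orientation: [3.134, -0.213, -0.0]
contact_force: [-2.4, -1.1, -1.4]
grip_width: 0.038
gripper_force: 55.6
```

Call:
{"method": "send_rows", "body": {
  "deltas": [
    {"dx": 0.15,"dy": -0.03,"dz": 0,"rx": 0,"ry": 0,"rz": 0},
    {"dx": 0.3,"dy": -0.06,"dz": 0,"rx": 0,"ry": 0,"rz": 0},
    {"dx": 0.3,"dy": -0.06,"dz": 0,"rx": 0,"ry": 0,"rz": 0},
    {"dx": 0.3,"dy": -0.06,"dz": 0,"rx": 0,"ry": 0,"rz": 0}
  ]
}}

```text
clock: 17.23
tcp_pos: [0.4886, 0.1014, 0.0288]
orientation: [-3.134, 0.212, -0.0]
contact_force: [-1.6, -1.4, -1.2]
grip_width: 0.0377
gripper_force: 55.6
```

Call:
{"method": "send_rows", "body": {
  "deltas": [
    {"dx": 0,"dy": 0,"dz": 0,"rx": 0,"ry": 0,"rz": 0}
  ]
}}

```text
clock: 17.32
tcp_pos: [0.4886, 0.1014, 0.0288]
orientation: [3.134, -0.212, 0.0]
contact_force: [-1.3, -1.0, -1.1]
grip_width: 0.0375
gripper_force: 55.6
```

Call:
{"method": "send_rows", "body": {
  "deltas": [
    {"dx": 0.15,"dy": -0.03,"dz": 0,"rx": 0,"ry": 0,"rz": 0},
    {"dx": 0.3,"dy": -0.06,"dz": 0,"rx": 0,"ry": 0,"rz": 0},
    {"dx": 0.3,"dy": -0.06,"dz": 0,"rx": 0,"ry": 0,"rz": 0},
    {"dx": 0.3,"dy": -0.06,"dz": 0,"rx": 0,"ry": 0,"rz": 0}
  ]
}}

```text
clock: 17.65
tcp_pos: [0.4889, 0.1013, 0.0288]
orientation: [-3.134, 0.213, -0.0]
contact_force: [-2.5, -0.7, -1.1]
grip_width: 0.0378
gripper_force: 55.6
```

Call:
{"method": "send_rows", "body": {
  "deltas": [
    {"dx": 0,"dy": 0,"dz": 0,"rx": 0,"ry": 0,"rz": 0}
  ]
}}

```text
clock: 17.73
tcp_pos: [0.4889, 0.1013, 0.0288]
orientation: [-3.134, 0.212, -0.0]
contact_force: [-1.8, 0.3, -1.6]
grip_width: 0.0378
gripper_force: 55.6
```

Call:
{"method": "send_rows", "body": {
  "deltas": [
    {"dx": 0.15,"dy": -0.03,"dz": 0,"rx": 0,"ry": 0,"rz": 0},
    {"dx": 0.3,"dy": -0.04,"dz": 0,"rx": 0,"ry": 0,"rz": 0},
    {"dx": 0.3,"dy": -0.04,"dz": 0,"rx": 0,"ry": 0,"rz": 0},
    {"dx": 0.3,"dy": -0.04,"dz": 0,"rx": 0,"ry": 0,"rz": 0}
  ]
}}

```text
clock: 18.07
tcp_pos: [0.4892, 0.1012, 0.0288]
orientation: [3.134, -0.213, 0.0]
contact_force: [-2.6, 0.4, -1.7]
grip_width: 0.0376
gripper_force: 55.6
```

```bash
python3 - <<'E'
from h import *
old=load('top')['frame'];o2=load('side')['frame']
g=grab('top')['frame'];f=grab('side')['frame'];np.set_printoptions(linewidth=150)
for n,a in(('old',old),('new',g)):
    print(n)
    for v in range(169,182): print(v, a[v,261:271].astype(int).sum(1)//3)
E
python3 st.py
```

```text
old
169 [ 36  32  32  80 103 102  89 109 107  88]
170 [ 32  30  30  81 104 104 100 108 107  67]
171 [ 23  29  82 102 107 103  96 108 107  65]
172 [201 201 201 107 105  89 111 112 115  44]
173 [ 62  68 116  93 100 123 113 123 211  59]
174 [40 40 40 40 28 41 53 45 61 50]
175 [62 62 80 66 16 35 40 41 41 44]
176 [112 114 126 115  57  61  30  30  55  62]
177 [141  84 111  59  75  75  57  58  66 146]
178 [112 113 111  60  75  60  74  48 113 115]
179 [50 51 51 49 25 41 40 44 82 84]
180 [50 50 50 51 49 26 50 51 50 50]
181 [50 50 50 51 50 50 51 50 50 53]
new
169 [ 36  33  32  81 103 103  90 109 108  87]
170 [ 33  30  31  82 104 104 100 108 107  67]
171 [ 24  29  83 103 107 102  97 108 107  65]
172 [202 202 201 108 105  89 111 111 116  44]
173 [ 61  68 116  92  99 123 112 123 210  59]
174 [64 93 44 53 46 29 49 37 62 50]
175 [ 83 112 115 143  74  58  58  59  77  97]
176 [113 113 115 142  60  74  41  58  66 146]
177 [ 50  49  49  25  41  41  42  57  48 113]
178 [50 50 49 23 24 24 25 25 51 51]
179 [54 50 51 49 23 23 23 24 50 50]
180 [55 50 50 51 49 26 51 50 50 50]
181 [56 51 49 50 50 50 50 50 50 51]
18.1667 [0.4892 0.1013 0.0288] F [-1.9374 -0.2137 -0.7133] M [-0.027   0.5737 -0.0085] yaw -97.75623368220762 tilt [ 0.0001 -0.     -1.    ] 0.03812372885044216
```

Call:
{"method": "send_rows", "body": {
  "deltas": [
    {"dx": 0.15,"dy": -0.03,"dz": 0,"rx": 0,"ry": 0,"rz": 0},
    {"dx": 0.3,"dy": -0.05,"dz": 0,"rx": 0,"ry": 0,"rz": 0},
    {"dx": 0.3,"dy": -0.05,"dz": 0,"rx": 0,"ry": 0,"rz": 0},
    {"dx": 0.3,"dy": -0.05,"dz": 0,"rx": 0,"ry": 0,"rz": 0}
  ]
}}

```text
clock: 18.5
tcp_pos: [0.4894, 0.1012, 0.0288]
orientation: [3.134, -0.212, -0.0]
contact_force: [-2.7, 0.3, -0.8]
grip_width: 0.0377
gripper_force: 55.6
```

Call:
{"method": "send_rows", "body": {
  "deltas": [
    {"dx": 0,"dy": 0,"dz": 0,"rx": 0,"ry": 0,"rz": 0}
  ]
}}

```text
clock: 18.58
tcp_pos: [0.4895, 0.1012, 0.0288]
orientation: [3.134, -0.212, 0.0]
contact_force: [-2.5, 0.6, -0.9]
grip_width: 0.0381
gripper_force: 55.6
```

Call:
{"method": "send_rows", "body": {
  "deltas": [
    {"dx": 0.15,"dy": -0.02,"dz": 0,"rx": 0,"ry": 0,"rz": 0},
    {"dx": 0.3,"dy": -0.04,"dz": 0,"rx": 0,"ry": 0,"rz": 0},
    {"dx": 0.3,"dy": -0.04,"dz": 0,"rx": 0,"ry": 0,"rz": 0},
    {"dx": 0.3,"dy": -0.04,"dz": 0,"rx": 0,"ry": 0,"rz": 0}
  ]
}}

```text
clock: 18.92
tcp_pos: [0.4898, 0.1012, 0.0288]
orientation: [-3.134, 0.213, -0.0]
contact_force: [-2.9, 1.3, -2.0]
grip_width: 0.0382
gripper_force: 55.6
```

Call:
{"method": "send_rows", "body": {
  "deltas": [
    {"dx": 0,"dy": 0,"dz": 0,"rx": 0,"ry": 0,"rz": 0}
  ]
}}

```text
clock: 19.0
tcp_pos: [0.4897, 0.1012, 0.0288]
orientation: [3.134, -0.212, -0.0]
contact_force: [-2.7, 0.7, -1.3]
grip_width: 0.0377
gripper_force: 55.6
```

Call:
{"method": "send_rows", "body": {
  "deltas": [
    {"dx": 0.15,"dy": -0.02,"dz": 0,"rx": 0,"ry": 0,"rz": 0},
    {"dx": 0.3,"dy": -0.04,"dz": 0,"rx": 0,"ry": 0,"rz": 0},
    {"dx": 0.3,"dy": -0.04,"dz": 0,"rx": 0,"ry": 0,"rz": 0},
    {"dx": 0.3,"dy": -0.04,"dz": 0,"rx": 0,"ry": 0,"rz": 0}
  ]
}}

```text
clock: 19.33
tcp_pos: [0.4899, 0.1012, 0.0288]
orientation: [-3.134, 0.212, 0.001]
contact_force: [-4.5, 0.4, -0.8]
grip_width: 0.0378
gripper_force: 55.7
```

Call:
{"method": "send_rows", "body": {
  "deltas": [
    {"dx": 0,"dy": 0,"dz": 0,"rx": 0,"ry": 0,"rz": 0}
  ]
}}

```text
clock: 19.42
tcp_pos: [0.4898, 0.1011, 0.0288]
orientation: [3.134, -0.212, -0.001]
contact_force: [-3.6, 0.2, -0.4]
grip_width: 0.0375
gripper_force: 55.7
```

Call:
{"method": "send_rows", "body": {
  "deltas": [
    {"dx": 0.1,"dy": -0.01,"dz": 0,"rx": 0,"ry": 0,"rz": 0},
    {"dx": 0.1,"dy": -0.01,"dz": 0,"rx": 0,"ry": 0,"rz": 0},
    {"dx": 0.1,"dy": -0.01,"dz": 0,"rx": 0,"ry": 0,"rz": 0}
  ]
}}

```text
clock: 19.67
tcp_pos: [0.4899, 0.1011, 0.0287]
orientation: [3.134, -0.213, -0.001]
contact_force: [-5.0, 0.5, -0.2]
grip_width: 0.0378
gripper_force: 55.7
```

Call:
{"method": "send_rows", "body": {
  "deltas": [
    {"dx": 0,"dy": 0,"dz": 0,"rx": 0,"ry": 0,"rz": 0}
  ]
}}

```text
clock: 19.75
tcp_pos: [0.4899, 0.1011, 0.0287]
orientation: [3.134, -0.212, -0.001]
contact_force: [-4.6, 0.3, 0.6]
grip_width: 0.0375
gripper_force: 55.7
```

Call:
{"method": "send_rows", "body": {
  "deltas": [
    {"dx": 0,"dy": 0,"dz": -0.2,"rx": 0,"ry": 0,"rz": 0},
    {"dx": 0,"dy": 0,"dz": -0.2,"rx": 0,"ry": 0,"rz": 0}
  ]
}}

```text
clock: 19.92
tcp_pos: [0.4899, 0.1011, 0.0286]
orientation: [-3.134, 0.212, 0.001]
contact_force: [-4.7, 0.4, 0.9]
grip_width: 0.0383
gripper_force: 55.9
```

Call:
{"method": "send_rows", "body": {
  "deltas": [
    {"dx": 0,"dy": 0,"dz": -0.0,"rx": 0,"ry": 0,"rz": 0},
    {"dx": 0,"dy": 0,"dz": 0,"rx": 0,"ry": 0,"rz": 0},
    {"dx": 0,"dy": 0,"dz": 0,"rx": 0,"ry": 0,"rz": 0},
    {"dx": 0,"dy": 0,"dz": 0,"rx": 0,"ry": 0,"rz": 0}
  ],
  "jaw": 60
}}

```text
clock: 20.25
tcp_pos: [0.4914, 0.1011, 0.029]
orientation: [-3.134, 0.213, -0.003]
contact_force: [0.1, 0.1, 0.3]
grip_width: 0.0601
gripper_force: 0.0
```

Call:
{"method": "send_rows", "body": {
  "deltas": [
    {"dx": 0,"dy": 0,"dz": 10,"rx": 0,"ry": 0,"rz": 0},
    {"dx": 0,"dy": 0,"dz": 35,"rx": 0,"ry": 0,"rz": 0},
    {"dx": 0,"dy": 0,"dz": 70,"rx": 0,"ry": 0,"rz": 0},
    {"dx": 0,"dy": 0,"dz": 105,"rx": 0,"ry": 0,"rz": 0},
    {"dx": 0,"dy": 0,"dz": 130,"rx": 0,"ry": 0,"rz": 0}
  ]
}}

```text
clock: 20.67
tcp_pos: [0.4911, 0.1007, 0.1618]
orientation: [-3.133, 0.214, -0.004]
contact_force: [0.9, 0.9, 0.6]
grip_width: 0.0599
gripper_force: 0.0
```

```bash
python3 - <<'E'
from h import *
g=grab('top')['frame'];f=grab('side')['frame'];np.set_printoptions(linewidth=150)
for v in range(169,182): print(v, g[v,261:271].astype(int).sum(1)//3)
E
python3 st.py
```

```text
169 [ 35  32  31  79 102 101  89 108 107  87]
170 [ 33  30  30  81 103 103 100 107 105  67]
171 [ 24  28  81 102 106 102  96 107 106  65]
172 [201 200 199 107 103  89 110 111 113  43]
173 [ 51  59 115  92  99 122 111 122 208  58]
174 [58 57 63 62 67 51 43 44 73 39]
175 [111 112 114 141  73  58  57  58  80 145]
176 [ 82 111  86 141  75  75  58  57  66 145]
177 [ 50  49  49  23  24  41  39  24  47 112]
178 [49 50 49 23 23 23 24 25 50 51]
179 [49 49 49 48 24 23 24 26 51 51]
180 [49 50 49 50 48 25 49 50 51 51]
181 [48 49 48 49 50 50 50 50 51 51]
20.7667 [0.4932 0.1015 0.1632] F [ 0.136   0.1627 -0.6321] M [-0.0584 -0.0326 -0.0137] yaw -97.7939594779202 tilt [ 0.0074 -0.0047 -1.    ] 0.06002495855404295
```

Call:
{"method": "send_rows", "body": {
  "deltas": [
    {"dx": 35,"dy": -4,"dz": 0,"rx": 0,"ry": 0,"rz": 0},
    {"dx": 70,"dy": -8,"dz": 0,"rx": 0,"ry": 0,"rz": 0},
    {"dx": 105,"dy": -13,"dz": -5,"rx": 0,"ry": 0,"rz": 0},
    {"dx": 126,"dy": -15.5,"dz": -10,"rx": 0,"ry": 0,"rz": 0},
    {"dx": 126,"dy": -15.5,"dz": -10,"rx": 0,"ry": 0,"rz": 0}
  ],
  "jaw": 42
}}

```text
clock: 21.18
tcp_pos: [0.6197, 0.0843, 0.1477]
orientation: [3.132, -0.214, 0.004]
contact_force: [-0.5, 0.1, 0.3]
grip_width: 0.0418
gripper_force: 0.0
```

Call:
{"method": "send_rows", "body": {
  "deltas": [
    {"dx": 0,"dy": 0,"dz": 0,"rx": 0,"ry": 0,"rz": 0},
    {"dx": 0,"dy": 0,"dz": 0,"rx": 0,"ry": 0,"rz": 0},
    {"dx": 0,"dy": 0,"dz": 0,"rx": 0,"ry": 0,"rz": 0}
  ]
}}

```text
clock: 21.43
tcp_pos: [0.615, 0.0858, 0.1485]
orientation: [-3.134, 0.212, 0.002]
contact_force: [-0.0, -1.1, 0.4]
grip_width: 0.0419
gripper_force: 0.0
```

```bash
python3 st.py
```

```text
21.4333 [0.615  0.0858 0.1485] F [-0.0223 -1.1066  0.4291] M [0.0176 0.032  0.047 ] yaw -97.74750334389223 tilt [-0.0011 -0.0001 -1.    ] 0.0418563239483875
```

Call:
{"method": "send_rows", "body": {
  "deltas": [
    {"dx": 1.5,"dy": -1.3,"dz": -15,"rx": 0,"ry": 0,"rz": 0},
    {"dx": 1.5,"dy": -1.3,"dz": -35,"rx": 0,"ry": 0,"rz": 0},
    {"dx": 1.5,"dy": -1.3,"dz": -50,"rx": 0,"ry": 0,"rz": 0},
    {"dx": 1.5,"dy": -1.3,"dz": -56.5,"rx": 0,"ry": 0,"rz": 0},
    {"dx": 1.5,"dy": -1.3,"dz": -56.5,"rx": 0,"ry": 0,"rz": 0}
  ]
}}

```text
clock: 21.85
tcp_pos: [0.6159, 0.0846, 0.091]
orientation: [3.134, -0.212, -0.005]
contact_force: [0.0, 0.2, -0.0]
grip_width: 0.042
gripper_force: 0.0
```

Call:
{"method": "send_rows", "body": {
  "deltas": [
    {"dx": 0,"dy": 0,"dz": 0,"rx": 0,"ry": 0,"rz": 0},
    {"dx": 0,"dy": 0,"dz": 0,"rx": 0,"ry": 0,"rz": 0},
    {"dx": 0,"dy": 0,"dz": 0,"rx": 0,"ry": 0,"rz": 0},
    {"dx": 0,"dy": 0,"dz": 0,"rx": 0,"ry": 0,"rz": 0}
  ],
  "jaw": 10,
  "newtons": 30
}}

```text
clock: 22.18
tcp_pos: [0.6183, 0.0851, 0.0933]
orientation: [-3.133, 0.211, -0.002]
contact_force: [-2.0, 1.1, 4.4]
grip_width: 0.0166
gripper_force: 29.3
```

```bash
python3 st.py
```

```text
22.1833 [0.6183 0.0851 0.0933] F [-2.0035  1.0502  4.403 ] M [0.4692 0.2801 0.0216] yaw -97.72291076064892 tilt [ 0.0014 -0.0014 -1.    ] 0.016587273138572254
```

Call:
{"method": "send_rows", "body": {
  "deltas": [
    {"dx": -4.5,"dy": 0.6,"dz": 0.6,"rx": 0,"ry": 0,"rz": 0},
    {"dx": -10.1,"dy": 1.4,"dz": 0.8,"rx": 0,"ry": 0,"rz": 0},
    {"dx": -15.7,"dy": 2.1,"dz": 0.4,"rx": 0,"ry": 0,"rz": 0},
    {"dx": -21.2,"dy": 2.9,"dz": -0.5,"rx": 0,"ry": 0,"rz": 0},
    {"dx": -26.7,"dy": 3.6,"dz": -2,"rx": 0,"ry": 0,"rz": 0}
  ]
}}

```text
clock: 22.6
tcp_pos: [0.5931, 0.0885, 0.0919]
orientation: [-3.133, 0.212, -0.009]
contact_force: [3.3, 3.3, 6.7]
grip_width: 0.0163
gripper_force: 30.4
```

```bash
python3 st.py
```

```text
22.6 [0.5931 0.0885 0.0919] F [3.3288 3.3311 6.6886] M [ 0.7404 -0.8145 -0.0461] yaw -97.74978546338619 tilt [ 0.0054 -0.0019 -1.    ] 0.01628995678303287
```

Call:
{"method": "send_rows", "body": {
  "deltas": [
    {"dx": -5.3,"dy": 1.1,"dz": -2,"rx": 0,"ry": 0,"rz": 0},
    {"dx": -10.3,"dy": 2,"dz": -4.6,"rx": 0,"ry": 0,"rz": 0},
    {"dx": -15.1,"dy": 2.8,"dz": -7.6,"rx": 0,"ry": 0,"rz": 0},
    {"dx": -17.2,"dy": 3.1,"dz": -9.3,"rx": 0,"ry": 0,"rz": 0},
    {"dx": -19.4,"dy": 3.4,"dz": -11.1,"rx": 0,"ry": 0,"rz": 0}
  ]
}}

```text
clock: 23.02
tcp_pos: [0.5705, 0.0917, 0.0794]
orientation: [-3.134, 0.212, 0.002]
contact_force: [-1.1, 2.4, 4.3]
grip_width: 0.0171
gripper_force: 31.6
```

```bash
python3 st.py
```

```text
23.0167 [0.5705 0.0917 0.0794] F [-1.088   2.3562  4.3421] M [ 0.4661  0.2527 -0.0278] yaw -97.74028193464586 tilt [-0.0014 -0.0006 -1.    ] 0.01705987295338029
```

Call:
{"method": "send_rows", "body": {
  "deltas": [
    {"dx": -2.4,"dy": 0.6,"dz": -1.7,"rx": 0,"ry": 0,"rz": 0},
    {"dx": -4.5,"dy": 0.9,"dz": -3.7,"rx": 0,"ry": 0,"rz": 0},
    {"dx": -6.4,"dy": 1.2,"dz": -5.8,"rx": 0,"ry": 0,"rz": 0},
    {"dx": -8.2,"dy": 1.4,"dz": -8,"rx": 0,"ry": 0,"rz": 0},
    {"dx": -9.8,"dy": 1.6,"dz": -10.3,"rx": 0,"ry": 0,"rz": 0}
  ]
}}

```text
clock: 23.43
tcp_pos: [0.5605, 0.0931, 0.0681]
orientation: [3.134, -0.212, -0.003]
contact_force: [-4.7, 2.4, 5.4]
grip_width: 0.0167
gripper_force: 33.2
```

```bash
python3 st.py
```

```text
23.4333 [0.5605 0.0931 0.0681] F [-4.6735  2.4242  5.3613] M [ 0.4798  1.0219 -0.0247] yaw -97.74347359458493 tilt [-0.002   0.0002 -1.    ] 0.016725669961438837
```

Call:
{"method": "send_rows", "body": {
  "deltas": [
    {"dx": -1.2,"dy": 0.4,"dz": -0.8,"rx": 0,"ry": 0,"rz": 0},
    {"dx": -2,"dy": 0.6,"dz": -1.7,"rx": 0,"ry": 0,"rz": 0},
    {"dx": -2.6,"dy": 0.7,"dz": -2.5,"rx": 0,"ry": 0,"rz": 0},
    {"dx": -2.6,"dy": 0.7,"dz": -2.5,"rx": 0,"ry": 0,"rz": 0}
  ]
}}

```text
clock: 23.77
tcp_pos: [0.559, 0.0933, 0.0659]
orientation: [3.134, -0.213, -0.0]
contact_force: [-1.6, 1.4, 0.5]
grip_width: 0.0169
gripper_force: 33.0
```

```bash
python3 st.py; python3 - <<'E'
from h import *
grab('side')
E
python3 st.py
```

```text
23.7667 [0.559  0.0933 0.0659] F [-1.5867  1.3919  0.4886] M [0.118  0.3179 0.0383] yaw -97.76517872981495 tilt [-0.0002  0.0005 -1.    ] 0.016859426402577506
23.8167 [0.5591 0.0933 0.066 ] F [-1.4378  1.0797 -1.0459] M [0.1176 0.2601 0.0501] yaw -97.76889687811456 tilt [-0.0001  0.0005 -1.    ] 0.016493429586135193
```

Call:
{"method": "send_rows", "body": {
  "deltas": [
    {"dx": -0.3,"dy": 0.04,"dz": -0.5,"rx": 0,"ry": 0,"rz": 0},
    {"dx": -0.6,"dy": 0.08,"dz": -1,"rx": 0,"ry": 0,"rz": 0},
    {"dx": -0.9,"dy": 0.12,"dz": -1.5,"rx": 0,"ry": 0,"rz": 0},
    {"dx": -0.9,"dy": 0.12,"dz": -1.5,"rx": 0,"ry": 0,"rz": 0}
  ]
}}

```text
clock: 24.15
tcp_pos: [0.5581, 0.0935, 0.0646]
orientation: [3.134, -0.213, -0.0]
contact_force: [-2.8, -0.0, -0.2]
grip_width: 0.0167
gripper_force: 33.0
```

```bash
python3 st.py
```

```text
24.15 [0.5581 0.0935 0.0646] F [-2.8317 -0.0252 -0.1707] M [-0.0208  0.3613 -0.027 ] yaw -97.77055543665624 tilt [-0.0001  0.0003 -1.    ] 0.016743310910371137
```

Call:
{"method": "send_rows", "body": {
  "deltas": [
    {"dx": -0.4,"dy": 0.04,"dz": -0.4,"rx": 0,"ry": 0,"rz": 0},
    {"dx": -0.6,"dy": 0.08,"dz": -0.8,"rx": 0,"ry": 0,"rz": 0},
    {"dx": -0.6,"dy": 0.08,"dz": -0.8,"rx": 0,"ry": 0,"rz": 0}
  ]
}}

```text
clock: 24.4
tcp_pos: [0.5575, 0.0935, 0.0638]
orientation: [3.134, -0.213, -0.0]
contact_force: [-2.5, 0.0, 0.1]
grip_width: 0.0169
gripper_force: 33.0
```

Call:
{"method": "send_rows", "body": {
  "deltas": [
    {"dx": -0.3,"dy": 0.04,"dz": -0.4,"rx": 0,"ry": 0,"rz": 0},
    {"dx": -0.3,"dy": 0.04,"dz": -0.4,"rx": 0,"ry": 0,"rz": 0}
  ]
}}

```text
clock: 24.57
tcp_pos: [0.5573, 0.0936, 0.0634]
orientation: [3.134, -0.213, 0.0]
contact_force: [-2.2, -1.6, -0.2]
grip_width: 0.0167
gripper_force: 33.0
```

```bash
python3 st.py
```

```text
24.5667 [0.5573 0.0936 0.0634] F [-2.2307 -1.5783 -0.24  ] M [-0.2069  0.276   0.036 ] yaw -97.76514825298337 tilt [ 0.0001  0.0003 -1.    ] 0.016698223000991445
```

Call:
{"method": "send_rows", "body": {
  "deltas": [
    {"dx": -0.3,"dy": 0.04,"dz": -0.5,"rx": 0,"ry": 0,"rz": 0},
    {"dx": -0.3,"dy": 0.04,"dz": -0.5,"rx": 0,"ry": 0,"rz": 0}
  ]
}}

```text
clock: 24.73
tcp_pos: [0.557, 0.0937, 0.0629]
orientation: [3.134, -0.213, -0.0]
contact_force: [-1.6, -0.7, -0.5]
grip_width: 0.0166
gripper_force: 33.0
```

Call:
{"method": "send_rows", "body": {
  "deltas": [
    {"dx": -0.3,"dy": 0.04,"dz": -0.4,"rx": 0,"ry": 0,"rz": 0},
    {"dx": -0.3,"dy": 0.04,"dz": -0.4,"rx": 0,"ry": 0,"rz": 0},
    {"dx": -0.3,"dy": 0.04,"dz": -0.4,"rx": 0,"ry": 0,"rz": 0}
  ]
}}

```text
clock: 24.98
tcp_pos: [0.5568, 0.0937, 0.0626]
orientation: [3.134, -0.213, 0.0]
contact_force: [-1.8, -1.0, 0.2]
grip_width: 0.0164
gripper_force: 33.0
```

```bash
python3 st.py
```

```text
24.9833 [0.5568 0.0937 0.0626] F [-1.8461 -1.0315  0.2292] M [-0.3655  0.3059 -0.0514] yaw -97.766336115521 tilt [ 0.0001  0.0002 -1.    ] 0.016396964193822243
```

Call:
{"method": "send_rows", "body": {
  "deltas": [
    {"dx": -0.2,"dy": 0.04,"dz": -0.4,"rx": 0,"ry": 0,"rz": 0},
    {"dx": -0.2,"dy": 0.04,"dz": -0.4,"rx": 0,"ry": 0,"rz": 0},
    {"dx": -0.2,"dy": 0.04,"dz": -0.4,"rx": 0,"ry": 0,"rz": 0}
  ]
}}

```text
clock: 25.23
tcp_pos: [0.5566, 0.0938, 0.0622]
orientation: [3.134, -0.213, 0.0]
contact_force: [-1.6, -1.7, -0.7]
grip_width: 0.0167
gripper_force: 33.0
```

Call:
{"method": "send_rows", "body": {
  "deltas": [
    {"dx": -0.2,"dy": 0.04,"dz": -0.3,"rx": 0,"ry": 0,"rz": 0},
    {"dx": -0.2,"dy": 0.04,"dz": -0.3,"rx": 0,"ry": 0,"rz": 0},
    {"dx": -0.2,"dy": 0.04,"dz": -0.3,"rx": 0,"ry": 0,"rz": 0}
  ]
}}

```text
clock: 25.48
tcp_pos: [0.5564, 0.0938, 0.0619]
orientation: [3.134, -0.213, 0.0]
contact_force: [-1.0, -1.5, -1.2]
grip_width: 0.0169
gripper_force: 33.0
```

```bash
python3 st.py;  python3 - <<'E'
from h import *
f=grab('side')['frame']
cv2.imwrite('pics/s6.png',cv2.resize(f[205:300,315:415],None,fx=6,fy=6,interpolation=cv2.INTER_CUBIC))
E
```

```text
25.4833 [0.5564 0.0938 0.0619] F [-1.0487 -1.5029 -1.1887] M [-0.4864  0.1818  0.0053] yaw -97.76705543681773 tilt [ 0.0002  0.0002 -1.    ] 0.016938502468650973
```

Call:
{"method": "send_rows", "body": {
  "deltas": [
    {"dx": -0.2,"dy": 0,"dz": -0.4,"rx": 0,"ry": 0,"rz": 0},
    {"dx": -0.2,"dy": 0,"dz": -0.4,"rx": 0,"ry": 0,"rz": 0},
    {"dx": -0.2,"dy": 0,"dz": -0.4,"rx": 0,"ry": 0,"rz": 0}
  ]
}}

```text
clock: 25.78
tcp_pos: [0.5562, 0.0938, 0.0615]
orientation: [3.134, -0.213, 0.0]
contact_force: [-2.0, -2.2, -0.4]
grip_width: 0.0163
gripper_force: 33.0
```

Call:
{"method": "send_rows", "body": {
  "deltas": [
    {"dx": -0.2,"dy": 0,"dz": -0.3,"rx": 0,"ry": 0,"rz": 0},
    {"dx": -0.2,"dy": 0,"dz": -0.3,"rx": 0,"ry": 0,"rz": 0},
    {"dx": -0.2,"dy": 0,"dz": -0.3,"rx": 0,"ry": 0,"rz": 0}
  ]
}}

```text
clock: 26.03
tcp_pos: [0.5559, 0.0938, 0.0612]
orientation: [3.134, -0.213, -0.0]
contact_force: [-0.4, -2.4, -0.9]
grip_width: 0.0165
gripper_force: 33.0
```

```bash
cat > arm.py <<'E'
from h import *
y=np.radians(-7.7);ux=np.array([np.cos(y),np.sin(y)]);O=np.array([.530,.096])
for n,off in(('side',(.0015,.004)),('top',(0,0))):
    g=grab(n);F=200/np.tan(np.radians(g['vertical_fov'])/2)
    v,u=np.mgrid[0:400,0:640];z=g['z_map']
    P=np.stack([(u-g['cx'])/F*z,(v-g['cy'])/F*z,z],-1)@rot(g).T+g['xyz']
    q=P[...,:2]-O-np.array(off);hx=1000*q@ux;hy=1000*q@np.array([-ux[1],ux[0]]);Z=P[...,2]*1000
    print(n)
    for a in range(28,84,4):
        k=(abs(hx-a)<2)&(abs(hy)<9)&(z>0)&(Z<75); s=np.sort(Z[k]); print(a,k.sum(),np.round(np.percentile(s,[10,30,50,70,90]),1) if len(s) else '')
E
python3 arm.py; python3 st.py
```

```text
side
28 11 [12.8 13.2 14.1 15.5 26.2]
32 29 [13.7 25.8 45.2 47.3 51.8]
36 48 [15.1 43.6 45.3 65.3 73.6]
40 41 [41.7 43.2 44.6 69.6 71.5]
44 22 [39.5 41.5 42.1 43.5 44.3]
48 26 [24.  41.3 42.2 43.  44. ]
52 21 [22.9 41.  41.8 42.4 42.9]
56 28 [23.7 40.2 41.4 41.7 43. ]
60 28 [18.  38.8 40.1 41.5 42.3]
64 22 [38.6 39.7 40.7 41.3 41.7]
68 19 [38.  38.7 39.4 40.5 42.2]
72 26 [37.1 38.1 39.1 39.8 40.9]
76 30 [10.2 12.2 26.1 41.1 42. ]
80 40 [10.3 11.6 39.7 41.5 42.4]
top
28 0 
32 0 
36 0 
40 0 
44 0 
48 0 
52 0 
56 0 
60 0 
64 1 [11.2 11.2 11.2 11.2 11.2]
68 4 [13.9 15.7 28.1 40.2 40.6]
72 6 [27.4 39.8 40.3 41.1 41.5]
76 10 [13.2 39.6 41.3 43.  43.1]
80 6 [40.4 41.1 42.3 42.9 43.4]
26.1333 [0.556  0.0939 0.0612] F [-2.0421 -2.9853 -1.2121] M [-0.594   0.165  -0.0594] yaw -97.76508191459845 tilt [ 0.      0.0001 -1.    ] 0.016691166248157505
```

Call:
{"method": "send_rows", "body": {
  "deltas": [
    {"dx": -0.2,"dy": -0.2,"dz": -0.4,"rx": 0,"ry": 0,"rz": 0},
    {"dx": -0.4,"dy": -0.2,"dz": -0.8,"rx": 0,"ry": 0,"rz": 0},
    {"dx": -0.6,"dy": -0.2,"dz": -1.2,"rx": 0,"ry": 0,"rz": 0},
    {"dx": -0.8,"dy": -0.2,"dz": -1.6,"rx": 0,"ry": 0,"rz": 0},
    {"dx": -0.8,"dy": -0.2,"dz": -1.6,"rx": 0,"ry": 0,"rz": 0}
  ]
}}

```text
clock: 26.55
tcp_pos: [0.5551, 0.094, 0.0595]
orientation: [-3.134, 0.212, 0.0]
contact_force: [-1.0, -1.3, -0.6]
grip_width: 0.017
gripper_force: 33.0
```

Call:
{"method": "send_rows", "body": {
  "deltas": [
    {"dx": -0.2,"dy": 0,"dz": -0.4,"rx": 0,"ry": 0,"rz": 0},
    {"dx": -0.4,"dy": 0,"dz": -0.8,"rx": 0,"ry": 0,"rz": 0},
    {"dx": -0.4,"dy": 0,"dz": -0.8,"rx": 0,"ry": 0,"rz": 0}
  ]
}}

```text
clock: 26.8
tcp_pos: [0.5547, 0.094, 0.0587]
orientation: [-3.134, 0.212, 0.0]
contact_force: [-1.9, -1.3, -0.6]
grip_width: 0.0168
gripper_force: 33.0
```

```bash
python3 arm.py | sed -n 2,13p; python3 st.py
```

```text
28 16 [14.8 18.8 59.3 73.8 74.3]
32 56 [13.8 42.3 46.2 70.6 73.8]
36 54 [14.8 42.  57.7 69.6 72.6]
40 37 [30.1 40.9 42.2 47.7 68.7]
44 21 [38.  40.1 40.7 41.4 42.5]
48 28 [23.1 39.3 39.9 41.2 42.2]
52 23 [27.9 39.7 40.1 41.4 42.4]
56 25 [23.2 39.3 40.8 41.5 42. ]
60 25 [17.7 37.9 39.  40.1 40.6]
64 20 [37.8 39.6 40.1 40.4 40.8]
68 24 [37.9 38.4 39.  39.4 39.9]
72 23 [10.6 37.9 38.6 39.3 40.6]
26.9 [0.5547 0.094  0.0588] F [-2.2306 -1.1608 -1.7594] M [-0.2739  0.2531 -0.024 ] yaw -97.74855871036094 tilt [-0.0002 -0.0001 -1.    ] 0.01685528345813975
```

Call:
{"method": "send_rows", "body": {
  "deltas": [
    {"dx": -0.2,"dy": 0,"dz": -0.4,"rx": 0,"ry": 0,"rz": 0},
    {"dx": -0.4,"dy": 0,"dz": -0.8,"rx": 0,"ry": 0,"rz": 0},
    {"dx": -0.4,"dy": 0,"dz": -0.8,"rx": 0,"ry": 0,"rz": 0}
  ]
}}

```text
clock: 27.15
tcp_pos: [0.5543, 0.094, 0.0579]
orientation: [-3.134, 0.212, 0.0]
contact_force: [-2.0, -0.6, -1.7]
grip_width: 0.0165
gripper_force: 33.0
```

Call:
{"method": "send_rows", "body": {
  "deltas": [
    {"dx": -0.2,"dy": 0,"dz": -0.4,"rx": 0,"ry": 0,"rz": 0},
    {"dx": -0.2,"dy": 0,"dz": -0.4,"rx": 0,"ry": 0,"rz": 0},
    {"dx": -0.2,"dy": 0,"dz": -0.4,"rx": 0,"ry": 0,"rz": 0}
  ]
}}

```text
clock: 27.4
tcp_pos: [0.5541, 0.0941, 0.0576]
orientation: [-3.134, 0.212, 0.0]
contact_force: [-2.1, 0.6, -0.6]
grip_width: 0.0168
gripper_force: 33.0
```

Call:
{"method": "send_rows", "body": {
  "deltas": [
    {"dx": -0.2,"dy": 0,"dz": -0.4,"rx": 0,"ry": 0,"rz": 0},
    {"dx": -0.2,"dy": 0,"dz": -0.4,"rx": 0,"ry": 0,"rz": 0},
    {"dx": -0.2,"dy": 0,"dz": -0.4,"rx": 0,"ry": 0,"rz": 0}
  ]
}}

```text
clock: 27.65
tcp_pos: [0.554, 0.094, 0.0572]
orientation: [-3.134, 0.212, 0.0]
contact_force: [-1.9, 1.1, -0.3]
grip_width: 0.0165
gripper_force: 33.0
```

Call:
{"method": "send_rows", "body": {
  "deltas": [
    {"dx": -0.2,"dy": 0,"dz": -0.4,"rx": 0,"ry": 0,"rz": 0},
    {"dx": -0.2,"dy": 0,"dz": -0.4,"rx": 0,"ry": 0,"rz": 0},
    {"dx": -0.2,"dy": 0,"dz": -0.4,"rx": 0,"ry": 0,"rz": 0}
  ]
}}

```text
clock: 27.9
tcp_pos: [0.5539, 0.0941, 0.0568]
orientation: [-3.134, 0.212, -0.0]
contact_force: [-2.4, 2.1, -0.5]
grip_width: 0.0165
gripper_force: 33.0
```

Call:
{"method": "send_rows", "body": {
  "deltas": [
    {"dx": -0.2,"dy": 0.1,"dz": -0.4,"rx": 0,"ry": 0,"rz": 0},
    {"dx": -0.2,"dy": 0.1,"dz": -0.4,"rx": 0,"ry": 0,"rz": 0},
    {"dx": -0.2,"dy": 0.1,"dz": -0.4,"rx": 0,"ry": 0,"rz": 0}
  ]
}}

```text
clock: 28.15
tcp_pos: [0.5536, 0.0941, 0.0564]
orientation: [-3.134, 0.212, -0.0]
contact_force: [-2.1, 1.4, -1.2]
grip_width: 0.0166
gripper_force: 33.0
```

Call:
{"method": "send_rows", "body": {
  "deltas": [
    {"dx": -0.2,"dy": 0.1,"dz": -0.4,"rx": 0,"ry": 0,"rz": 0},
    {"dx": -0.2,"dy": 0.1,"dz": -0.4,"rx": 0,"ry": 0,"rz": 0},
    {"dx": -0.2,"dy": 0.1,"dz": -0.4,"rx": 0,"ry": 0,"rz": 0}
  ]
}}

```text
clock: 28.4
tcp_pos: [0.5535, 0.0941, 0.0562]
orientation: [-3.134, 0.212, -0.001]
contact_force: [-1.5, 1.1, 1.2]
grip_width: 0.0166
gripper_force: 33.1
```

```bash
python3 arm.py | sed -n 5,13p; python3 st.py
```

```text
40 22 [14.7 39.1 39.9 40.6 41.4]
44 23 [36.9 38.9 39.6 40.3 41.5]
48 23 [22.7 38.3 38.8 39.5 40.6]
52 26 [21.5 37.1 38.1 38.9 40. ]
56 21 [36.  38.  38.9 39.6 40.8]
60 27 [17.  37.4 39.  39.7 40.5]
64 22 [37.2 38.1 38.6 39.5 40.2]
68 16 [37.5 38.1 39.5 40.  40.7]
72 22 [37.2 38.4 38.8 39.8 40.5]
28.5 [0.5535 0.0941 0.0561] F [-1.5411  2.0522  1.0169] M [0.2717 0.2366 0.0506] yaw -97.7527213131486 tilt [ 0.0002 -0.0002 -1.    ] 0.016642929817057218
```

Call:
{"method": "send_rows", "body": {
  "deltas": [
    {"dx": -0.1,"dy": 0.1,"dz": -0.2,"rx": 0,"ry": 0,"rz": 0},
    {"dx": -0.1,"dy": 0.1,"dz": -0.2,"rx": 0,"ry": 0,"rz": 0},
    {"dx": -0.1,"dy": 0.1,"dz": -0.2,"rx": 0,"ry": 0,"rz": 0}
  ]
}}

```text
clock: 28.75
tcp_pos: [0.5535, 0.0941, 0.056]
orientation: [-3.134, 0.213, -0.001]
contact_force: [-1.5, 0.7, 2.5]
grip_width: 0.0164
gripper_force: 33.2
```

Contact confirmed; release gently and retreat.

Call:
{"method": "send_rows", "body": {
  "deltas": [
    {"dx": 0,"dy": 0,"dz": 0,"rx": 0,"ry": 0,"rz": 0},
    {"dx": 0,"dy": 0,"dz": 0,"rx": 0,"ry": 0,"rz": 0},
    {"dx": 0,"dy": 0,"dz": 0,"rx": 0,"ry": 0,"rz": 0},
    {"dx": 0,"dy": 0,"dz": 0,"rx": 0,"ry": 0,"rz": 0}
  ],
  "jaw": 42
}}

```text
clock: 29.08
tcp_pos: [0.5535, 0.0938, 0.0558]
orientation: [3.134, -0.213, 0.001]
contact_force: [0.4, 0.3, 0.3]
grip_width: 0.042
gripper_force: 0.0
```

Call:
{"method": "send_rows", "body": {
  "deltas": [
    {"dx": 0,"dy": 0,"dz": 10,"rx": 0,"ry": 0,"rz": 0},
    {"dx": 0,"dy": 0,"dz": 30,"rx": 0,"ry": 0,"rz": 0},
    {"dx": 0,"dy": 0,"dz": 60,"rx": 0,"ry": 0,"rz": 0},
    {"dx": 0,"dy": 0,"dz": 95,"rx": 0,"ry": 0,"rz": 0},
    {"dx": 0,"dy": 0,"dz": 125,"rx": 0,"ry": 0,"rz": 0}
  ]
}}

```text
clock: 29.5
tcp_pos: [0.5534, 0.0936, 0.1832]
orientation: [3.134, -0.214, 0.001]
contact_force: [1.0, 0.8, -0.3]
grip_width: 0.0419
gripper_force: 0.0
```

```bash
python3 arm.py | sed -n 2,13p; python3 st.py; python3 - <<'E'
from h import *
g=load('top')['frame']
np.set_printoptions(linewidth=150)
for v in range(169,180): print(v, g[v,255:273].astype(int).sum(1)//3)
E
```

```text
28 42 [14.9 41.2 47.8 69.6 72.2]
32 62 [14.9 41.  48.1 68.  71.4]
36 47 [15.4 39.3 40.7 64.3 67.9]
40 22 [18.3 38.1 39.2 39.9 41. ]
44 22 [25.8 38.4 38.9 39.4 40.4]
48 22 [25.4 38.7 39.2 39.8 41.1]
52 25 [28.6 37.9 38.8 39.2 39.7]
56 26 [23.2 37.9 38.3 39.2 40.5]
60 29 [17.7 36.8 38.1 39.1 40.3]
64 17 [37.  37.9 38.6 39.3 40.4]
68 19 [36.8 38.4 38.7 39.4 40. ]
72 22 [13.7 38.1 39.2 39.6 40.4]
29.6 [0.5566 0.0941 0.1863] F [ 0.8515 -0.0023 -0.7845] M [ 0.0001 -0.0149  0.0294] yaw -97.80943021032553 tilt [ 0.0083 -0.0042 -1.    ] 0.041995250271531975
169 [53 37 21 26 21 18 18 19 20 48 58 58 58 58 57 58 58 59]
170 [52 24 22 24 17 19 17 17 28 50 59 58 59 58 58 58 57 58]
171 [38 21 21 19 18 17 18 19 26 50 58 58 58 58 57 57 57 58]
172 [29 24 17 15 17 18 18 20 32 45 58 58 58 57 57 58 57 58]
173 [23 22 18 18 17 18 18 18 21 22 23 30 47 52 52 58 58 57]
174 [24 22 16 18 18 18 18 22 21 22 22 21 26 30 32 34 39 47]
175 [25 18 18 18 19 18 20 19 21 21 20 23 27 26 27 27 46 63]
176 [19 18 17 17 19 20 19 20 20 23 21 26 26 27 26 29 56 61]
177 [18 18 17 19 19 23 20 20 21 20 20 22 19 21 22 25 53 64]
178 [17 18 18 18 20 20 21 19 21 20 20 22 19 20 21 26 52 59]
179 [ 17  18  17  19  20  20  20  21  22  22  23  73 226  23  21  20  24  26]
```

Clip is down on the module and the gripper is clear, so I'm handing in.

```bash
python3 -c "
from bench import r
print(r.hand_in())"
```

```text
the job is handed in; nothing more can be done
None
```

I slid the module in until it met the end stop and lowered the clip onto it with the knob held all the way down. I then handed the job in at about 30 s of the 72 s. Contact with the stop read about 2.5 N above the sliding drag, and the stop had not moved in the camera images taken just after I let go of the module. The hand-in gave no verdict, so I don't know how it was judged.

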